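# Hang a tested amplifier card in the dry cabinet

### The job

The amplifier card in the blue test cradle has passed: flip up the spring hold-down finger by its red knob until it stays open (leave it up for the next card), slide the card forward out of its edge socket and lift it out. Hang it by its U-shaped pull handle on the hook deep inside the clear dry cabinet, tipping the card up on the way in to get the handle over the hook under the low roof. Then shut the cabinet's door fully; leave everything else on the bench where it is.

Things in the scene. Friction and masses are not known exactly. Their poses are not given: they have to be found in the camera images.
- cradle: blue test cradle fixed to the bench, base 276 x 120 x 10 mm. Origin: on the bench under the middle of the seated card; x runs along the card towards its pull handle and the hold-down finger, z up. The card lies on two black rails (tops 34 mm high, within 21 mm of the centre line), so its sides are free down to the base. Two 8 mm guide pins, 44 mm high, at x = 42, y = +-35.5 mm.
- socket (a point): mouth of the black edge socket at the cradle's -x end (cradle x = -63, z = 42 mm). Its hood (62 mm wide, top 53 mm high, x -91 to -63) covers the last 6 mm of the card's tongue: slide the card 8 to 13 mm in cradle +x before lifting it; after 15 mm its handle meets the finger's post.
- clip_pivot (a point): hinge axis of the hold-down finger (parallel to the cradle's y), 134 mm along +x and 54 mm above the cradle's origin
- clip_knob (a point): centre of the 20 mm red ball knob on top of the hold-down finger's tip. From the pivot it stands 77 mm towards -x and 32 mm up when the finger is down; nothing stands within 14 mm under the ball but its 7 mm stem. Pinch it lightly (some 10 N): the ball must turn between the fingers as the finger swings.
- clip (a joint): angle of the sprung steel hold-down finger in rad: 0 pressing on the card, grows as the tip is lifted up and over to 1.9 (stop, leaning back). Over-centre spring: below about 1.0 rad it snaps back down (about 2 N at the knob), beyond it the spring opens it by itself and keeps it open.
- card: amplifier card, 0.17 to 0.31 kg: aluminium tray 120 x 60 mm (x, y), sides 13 mm tall, with green board, heat sink, capacitors (26 mm high overall, within 22 mm of the centre line). Origin: middle of the tray's underside; x towards the pull handle, z towards the components. The board's tongue (44 wide, 4 thick, 6 to 10 mm up) stands out to x = -69. Grip the tray's sides across y, about x = -30.
- card_handle (a point): middle of the cross-bar of the card's steel wire pull handle (5 mm wire), at card x = 102.5, z = 7 mm. The opening between tray end (x = 60) and bar (inner face x = 100) is 40 mm long and 42 mm wide, in the plane of the tray. Axes as the card's.
- cabinet: clear acrylic dry cabinet, aluminium frame, fixed, 200 deep x 260 wide x 265 mm high, open at its front (-x side), where its door stands open. Origin: middle of its underside; x points into it (front plane x = -100, back +100 mm), z up. Floor 6 mm thick, side walls 5 (front posts 12); underside of the roof 260 mm, of the front top rail 253 mm above the bench.
- hook_seat (a point): top of the 6 mm hook rod where the handle's bar should hang: cabinet x = 12, y = 0, z = 203 mm, 112 mm behind the front plane. The rod runs level from the back wall forward to x = 0. Axes as the cabinet's. Below, a steady rail crosses the cabinet (front face x = 26 mm, z 65 to 79 mm) just behind where the card hangs and stops its swing; the card's lower end clears the floor by 25 mm.
- hook_tip (a point): highest point of the hook's upturned tip: cabinet x = -6, y = 0, z = 217 mm, 36 mm below the front top rail
- door (a joint): door angle in rad: 0 shut, starts wide open at about 1.6 to 1.85; turns easily (under 1 N at the free edge), stays where left; no latch
- door_hinge (a point): on the door's vertical hinge axis at mid-height, at the right front edge seen from the robot (cabinet x = -109, y = -130 mm). The clear door is 260 wide, 262 high, 6 mm thick (shut, its outer face lies at x = -109); shut, it runs from here along cabinet +y; opening turns its free edge towards the robot (-x), then away to the right.
- door_handle (a point): grip point of the small black knob on the door's outer face, 230 mm from the hinge axis, 234 mm above the bench, 35 mm out from the face
- canister: white-capped desiccant jar, 44 mm across, 50 mm high, on the cabinet's floor at the back; leave alone. Origin: middle of its underside (so for all the following)
- spray: blue contact-spray can, 52 mm across, 150 mm high; leave alone
- driver: screwdriver lying on the bench; leave alone
- meter: yellow multimeter, 150 x 76 x 36 mm; leave alone
- microphone: black hand microphone, 214 mm long, lying; leave alone
- tape: roll of red tape, 84 mm across, 19 mm high; leave alone
- screw_tray: grey tray of screws, 100 x 70 x 22 mm; leave alone
Things that resemble listed ones, but are neither listed nor needed, are in the scene too. Of the things like the card, leave any that is purple or yellow; of the rest the larger one is meant.

How it is judged (in metres and radians):
On the way, in this order (a step that is already met when the one before it is completed fails the run):
1. the hold-down finger is flipped up and stays up by itself, the card still in its socket (value of joint clip above 1.6 rad and contact force between the fingers and clip below 0.2 N and z of card in the frame of cradle below 0.045 m and x of card in the frame of cradle below 0.007 m), for 0.1 s.
2. the card is out of the socket and lifted clear of the cradle (z of card in the frame of cradle above 0.075 m and contact force between card and cradle below 0.1 N), for 0.1 s.
3. the card hangs by its handle on the hook, let go, with the door still open (z of card_handle in the frame of cabinet between 0.196 and 0.214 m and x of card_handle in the frame of cabinet between -0.003 and 0.09 m and y of card_handle in the frame of cabinet between -0.025 and 0.025 m and angle between card's own x axis and vertical below 0.7 rad and contact force between card and cabinet above 0.3 N and contact force between the fingers and card below 0.1 N and value of joint door above 0.6 rad), for 0.3 s.
4. the door is shut (value of joint door below 0.05 rad), for 0.2 s.
At the end, for the whole second after the job is handed in: The card hangs by its handle's bar on the hook rod, behind the tip, within 25 mm of the hook's centre line, its length within 0.5 rad of vertical (it may lean on the steady rail), swaying at most slightly (0.15 m/s); the door is shut to within 0.05 rad; the finger is left flipped up (z of card_handle in the frame of cabinet between 0.196 and 0.214 m and x of card_handle in the frame of cabinet between -0.003 and 0.09 m and y of card_handle in the frame of cabinet between -0.025 and 0.025 m and angle between card's own x axis and vertical below 0.5 rad and linear speed of card below 0.15 m/s and value of joint door below 0.05 rad and value of joint clip above 1.6 rad); the robot touches nothing.
It fails at once if one of the things to be left alone (desiccant jar, spray can, screwdriver, multimeter, microphone, tape, screw tray) is pushed more than 30 mm from its place (distance of any of canister, spray, driver, meter, microphone, tape, screw_tray from where it was at the start of the episode above 0.03 m).
It also fails if it takes over 72 s, if anything falls off the work surface, if the arm or the gripper's body presses on something with over 40 N, if the wrist force passes 120 N, or if a joint passes its speed limit or range.

### The arm

A 6-joint arm with a two-finger parallel gripper is mounted at the origin on the work surface. World frame = base frame: x ahead of the robot, y to its left, z up, the work surface at z = 0. Lengths are in m, angles in degrees, forces in N, time in s.
With the tool pointing down it reaches from about 0.4 to 0.825 m from the base axis. Payload 7 kg.
Tool frame: the origin (TCP) lies at the very end of the fingers, on their centre line; the grasp point (between the pads) lies 19 mm behind it (ctrl.tcp_to_grasp is the distance from the TCP to the grasp point, in m); z points along the fingers, x is the direction in which the jaws open and shut, and the axes are right-handed (so a half turn about z gives the same grasp; the last joint's range is limited). The gripper opens to 88 mm and grips with 3 to 60 N. Pads are 19 mm wide; open, the fingers measure 130 mm over their backs; the gripper's body (78 mm by 193 mm) begins 47 mm behind the grasp point.
Start: joints at [-47.378, 20.546, 0.682, 0, -70.136, -16.507], TCP at [0.297, -0.606, 0.193] pointing down, gripper open.
Joint ranges: [-176.03, 176.03], [-82.01, 121.73], [-58.28, 71.71], [-173.87, 95.51], [-174.79, -0.11], [-173.66, 173.66]. Speed limits (degrees/s): [136.94, 136.94, 172.46, 180, 180, 180].

### API

Orientations are given as [roll, pitch, yaw] about the fixed x, y, z axes, in that order (R = Rz(yaw) Ry(pitch) Rx(roll)).
In Python, from plant import sensors, vision, ticket, ctrl gives the robot as it stands. The module is installed in compiled form; this text tells all that it offers.
- The arm moves only by the tool drive_tool, never from a script. Its argument "moves" is a list of rows, each a list of 6 numbers: the shift along the tool's x, y, z in units of 0.15 m (1.0 is 0.15 m), then the turn, a rotation vector about the tool's x, y, z in units of 60 degrees (1.0 is 60 degrees). In form: [[dx, dy, dz, rx, ry, rz], ...]. A call has 1 to 8 rows; each row is the pose to reach, as a shift and turn from the pose measured when the call began, along the tool's axes at that moment; what a row does not reach only later rows make up. A row lasts 1/10 s, in which the tool goes at most 50 mm and 8.59 degrees, less where a joint would pass 70% of its speed; a pose out of reach is approached as far as the arm can. A call with a number of a shift or a turn outside -1 to 1 is refused whole. A call with a gripper value outside its range is refused whole. "fingers" is the opening, from -1 (shut) to 1 (fully open), set as the call begins (left out, the last holds). The fingers move at their own pace and stop on an object; the grip force is fixed at half the most. Time passes only in rows, so rows that repeat a pose let the fingers close. It gives the time, the measured TCP pose, the force and the opening at its end, in the units of the state.
- sensors.get_obs(): the state, without advancing time (a new reading comes with each control period).
- vision.snapshot(name): name is "scene" or "top"; returns a dict with "pixels" (420x560x3 uint8, red, green, blue), "fx", "fy", "cx", "cy" (pixels), "R" (3x3) and "t" (3): a world point X has camera coordinates R X + t. Camera axes: x right, y down, z forward; pixel columns grow to the right and rows downward; lengths in m; the calibration is good to about 2 mm. A picture is of the moment at which its call begins. There is no depth.
- ticket.close_job(): hands the job in, once; it reports no verdict.
The state is a dict: "clock": time; "joint_pos": joint angles; "qvel": joint speeds; "tau": joint torques, N m; "tool_pos": TCP position; "orientation": TCP orientation; "force": force on the tool from outside, world axes, zero at the start; "moment": the same for the moment, N m; "opening": finger opening in m.
Only numpy, scipy, OpenCV 4.12 (cv2) and the standard library are available. Lean on these libraries where they do the work, as an engineer would, in place of code of your own. Each camera call takes 0.05 s, during which the arm holds its last target.

## Working session

There is one attempt and no reset: what is moved stays moved. The work goes in short steps, Python scripts to look and compute and a tool call to move; the robot and the scene stay as the last step left them, time stands still between calls to the robot, and variables do not carry over. Pictures are saved under pics/ and viewed, and the job is handed in when it is done.

Besides the shell and the picture viewer there is one more tool, called after "Emit:" in YAML: its name, and indented under it one key for each argument. drive_tool: Moves the arm, as the interface text tells. Shifts and turns lie within -1 to 1; 1 stands for 0.15 m of shift or 60 degrees of turn. Its arguments: {"type":"object","properties":{"moves":{"type":"array"},"fingers":{"type":"number"}},"required":["moves"]}

```bash
mkdir -p pics; python3 - <<'E'
from plant import sensors, vision, ticket, ctrl
import cv2,pickle
print(sensors.get_obs(), ctrl.tcp_to_grasp)
for n in("scene","top"):
    s=vision.snapshot(n)
    pickle.dump(s,open(f'pics/{n}0.pkl','wb'))
    cv2.imwrite(f'pics/{n}0.png',s["pixels"][:,:,::-1])
    print(n,s["fx"],s["fy"],s["cx"],s["cy"],s["R"],s["t"])
E
```

```text
{'clock': 0.0, 'joint_pos': array([-4.73771173e+01,  2.05903859e+01,  6.34401522e-01, -1.88846267e-02,
       -7.01369276e+01, -1.65065286e+01]), 'qvel': array([-0.02084721, -0.01464996, -0.03645215,  0.03494768, -0.01268826,
       -0.08582435]), 'tau': array([-2.06936024e-04, -5.82725823e+01,  2.93055815e+01,  6.99714750e+00,
        6.93383030e-03, -1.37544289e-04]), 'tool_pos': array([ 0.29685223, -0.60561472,  0.19164324]), 'orientation': array([-1.79990620e+02, -9.41271086e-02,  1.16109915e+02]), 'force': array([ 0.10174447, -0.61970918, -0.10438207]), 'moment': array([ 0.04448083,  0.01466945, -0.04427959]), 'opening': 0.08732342194360843} 0.0188
scene 386.5745146066857 386.5745146066857 280.8607345144278 204.14379964745243 [[-0.20897274  0.9779092  -0.00489707]
 [ 0.79291205  0.16650483 -0.58614556]
 [-0.57238175 -0.12637139 -0.81019097]] [-0.00485211 -0.32324556  1.56303023]
top 402.2026184473425 402.2026184473425 281.6076116885202 207.79835178512994 [[-0.02198922 -0.99974585 -0.00497012]
 [-0.99520067  0.02236285 -0.09526556]
 [ 0.0953525   0.00285145 -0.99543949]] [0.12125659 0.53527935 1.48163977]
```

View pics/scene0.png

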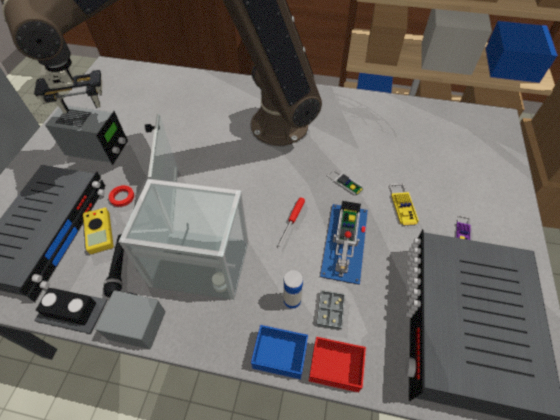

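View pics/top0.png

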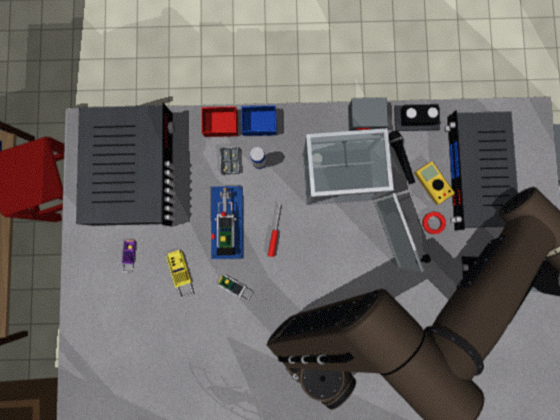

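The scene view looks back towards the robot. It shows the blue cradle near (345,240), with the red knob near (348,237). The cabinet is near (185,215), with its door open towards the robot around (155,150). In the top view the cradle is near (227,222), the cabinet near (348,162) and the door runs from (380,198) to (420,265). Next I'll zoom in.

```bash
python3 - <<'E'
import cv2,pickle
def crop(n,x0,y0,x1,y1,out):
    p=cv2.imread(f'pics/{n}0.png')[y0:y1,x0:x1]
    k=min(800/(x1-x0),600/(y1-y0)); k=int(k)
    cv2.imwrite(out,cv2.resize(p,None,fx=k,fy=k,interpolation=cv2.INTER_CUBIC)); print(out,k)
crop('scene',310,190,390,290,'pics/c1.png')
crop('top',195,170,275,270,'pics/c2.png')
crop('scene',110,110,260,310,'pics/c3.png')
crop('top',295,120,445,280,'pics/c4.png')
E
```

```text
pics/c1.png 6
pics/c2.png 6
pics/c3.png 3
pics/c4.png 3
```

View pics/c1.png

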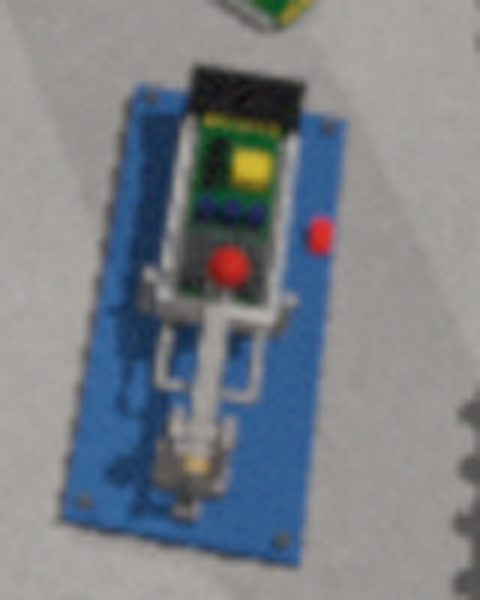

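View pics/c2.png

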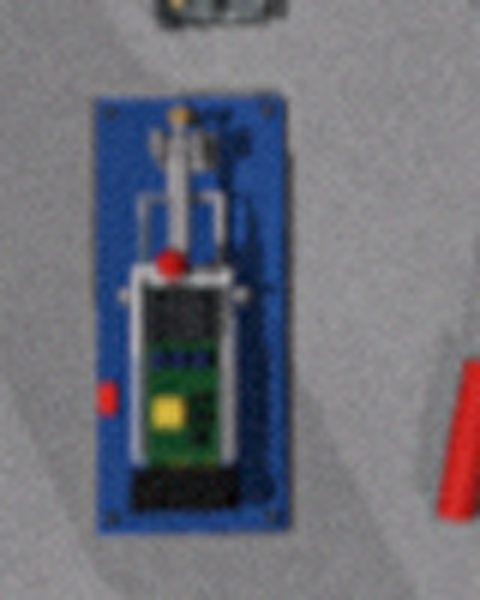

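View pics/c3.png

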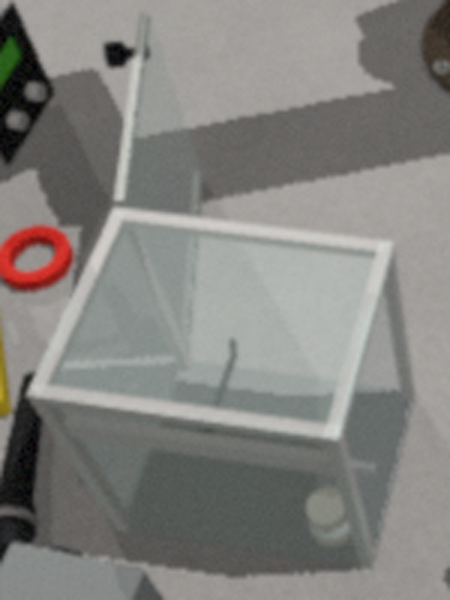

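View pics/c4.png

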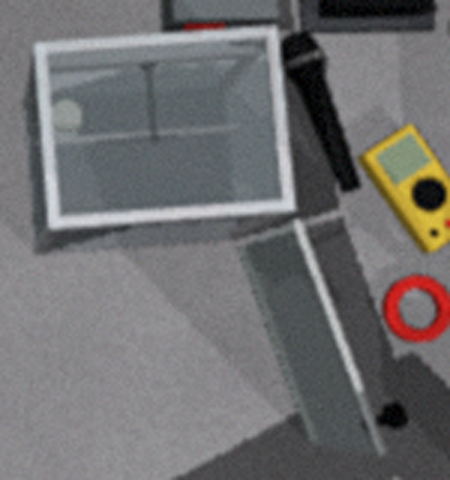

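```bash
cat > h.py <<'E'
import numpy as np, cv2, pickle
def load(n): return pickle.load(open(f'pics/{n}.pkl','rb'))
def ray(s,px):
    d=s["R"].T@np.array([(px[0]-s["cx"])/s["fx"],(px[1]-s["cy"])/s["fy"],1.]); c=-s["R"].T@s["t"]
    return c,d/np.linalg.norm(d)
def plane(s,px,z):
    c,d=ray(s,px); return c+d*(z-c[2])/d[2]
def tri(s1,p1,s2,p2):
    c1,d1=ray(s1,p1);c2,d2=ray(s2,p2)
    A=np.stack([d1,-d2],1); k=np.linalg.lstsq(A,c2-c1,rcond=None)[0]
    a=c1+d1*k[0];b=c2+d2*k[1]; return (a+b)/2,np.linalg.norm(a-b)
def proj(s,X):
    c=s["R"]@np.asarray(X)+s["t"]; return c[0]/c[2]*s["fx"]+s["cx"],c[1]/c[2]*s["fy"]+s["cy"]
def comps(m,minA=10):
    n,l,st,ce=cv2.connectedComponentsWithStats(m.astype(np.uint8))
    return [(int(st[i,4]),tuple(np.round(ce[i],2)),tuple(st[i,:4]),l==i) for i in range(1,n) if st[i,4]>=minA]
E
python3 - <<'E'
from h import *
np.set_printoptions(precision=4,suppress=True)
S=load('scene0');T=load('top0')
rg={'scene':(310,190,390,290),'top':(195,170,262,270)}
rc={}
for n,s in(('scene',S),('top',T)):
    x0,y0,x1,y1=rg[n]
    hsv=cv2.cvtColor(s['pixels'],cv2.COLOR_RGB2HSV).astype(int)
    w=np.zeros(hsv.shape[:2],bool);w[y0:y1,x0:x1]=1
    H,Sa,V=hsv[...,0],hsv[...,1],hsv[...,2]
    b=(H>100)&(H<125)&(Sa>120)&(V>40)&w
    pts=np.argwhere(b)[:,::-1].astype(np.float32)
    # biggest comp hull
    c=max(comps(b),key=lambda c:c[0]); pts=np.argwhere(c[3])[:,::-1].astype(np.float32)
    xy=np.array([plane(s,p,0.010)[:2] for p in pts],np.float32)
    r=cv2.minAreaRect(xy); print(n,'base',r)
    red=((H<8)|(H>172))&(Sa>150)&(V>90)&w
    for a in comps(red,4): print(' red',a[:3])
E
```

```text
scene base ((0.49638301134109497, 0.31912457942962646), (0.11653393507003784, 0.2734070420265198), 89.8762435913086)
 red (15, (np.float64(363.0), np.float64(229.0)), (np.int32(362), np.int32(227), np.int32(3), np.int32(5)))
 red (31, (np.float64(347.65), np.float64(234.06)), (np.int32(345), np.int32(231), np.int32(6), np.int32(7)))
top base ((0.49116575717926025, 0.3183366060256958), (0.1178668811917305, 0.2727223336696625), 89.69898223876953)
 red (15, (np.float64(223.13), np.float64(213.47)), (np.int32(221), np.int32(212), np.int32(5), np.int32(4)))
 red (10, (np.float64(212.5), np.float64(236.0)), (np.int32(212), np.int32(234), np.int32(2), np.int32(5)))
```

```bash
python3 - <<'E'
from h import *
np.set_printoptions(precision=4,suppress=True)
S=load('scene0');T=load('top0')
print('knob',tri(S,(347.65,234.06),T,(223.2,213.6)), plane(S,(347.65,234.06),.086),plane(T,(223.2,213.6),.086))
# cradle landmarks: corner screws / pins / socket from zoomed crops
def c1(p): return (310+(p[0]+.5)/6-.5,190+(p[1]+.5)/6-.5)
def c2(p): return (195+(p[0]+.5)/6-.5,170+(p[1]+.5)/6-.5)
def c3(p): return (110+(p[0]+.5)/3-.5,110+(p[1]+.5)/3-.5)
def c4(p): return (295+(p[0]+.5)/3-.5,120+(p[1]+.5)/3-.5)
for n,s,f,L in(('scene',S,c1,dict(pinL=(152,272,.044),pinR=(290,297,.044),handL=(165,384,.041),handR=(250,397,.041),sockL=(197,68,.053),sockR=(304,83,.053))),
 ('top',T,c2,dict(pinL=(241,293,.044),pinR=(126,293,.044),handL=(218,195,.041),handR=(145,198,.041),sockL=(240,508,.053),sockR=(132,508,.053)))):
    for k,(u,v,z) in L.items(): print(n,k,plane(s,f((u,v)),z))
print('cab scene')
for p in [(118,210),(393,243),(335,438),(33,395)]: print(plane(S,c3(p),.265))
print('cab top')
for p in [(50,228),(296,208),(278,28),(36,44)]: print(plane(T,c4(p),.265))
print('hook tip',tri(S,c3((233,341)),T,c4((154,137))),plane(S,c3((233,341)),.217),plane(T,c4((154,137)),.217))
print('door knob',tri(S,c3((112,53)),T,c4((398,416))))
print('door knob z234',plane(S,c3((112,53)),.234),plane(T,c4((398,416)),.234))
print('door free edge top',plane(S,c3((145,14)),.262),plane(T,c4((382,452)),.262),plane(T,c4((362,390)),.262))
print('door hinge edge top',plane(S,c3((120,197)),.262),plane(T,c4((298,222)),.262))
E
```

```text
knob (array([0.516 , 0.3201, 0.0844]), np.float64(0.0005614155377688757)) [0.5169 0.3203 0.086 ] [0.5158 0.3196 0.086 ]
scene pinL [0.5014 0.2845 0.044 ]
scene pinR [0.5017 0.356  0.044 ]
scene handL [0.5637 0.2995 0.041 ]
scene handR [0.5622 0.3422 0.041 ]
scene sockL [0.3722 0.2916 0.053 ]
scene sockR [0.3704 0.3498 0.053 ]
top pinL [0.5006 0.2833 0.044 ]
top pinR [0.5022 0.3541 0.044 ]
top handL [0.562  0.2972 0.041 ]
top handR [0.5611 0.3425 0.041 ]
top sockL [0.3692 0.2842 0.053 ]
top sockR [0.3706 0.3498 0.053 ]
cab scene
[ 0.5697 -0.2391  0.265 ]
[0.5551 0.0155 0.265 ]
[0.7525 0.0231 0.265 ]
[ 0.7654 -0.2281  0.265 ]
cab top
[0.5513 0.0139 0.265 ]
[ 0.5667 -0.2457  0.265 ]
[ 0.7611 -0.2359  0.265 ]
[0.7497 0.0231 0.265 ]
hook tip (array([ 0.6555, -0.107 ,  0.218 ]), np.float64(0.0007093363281419877)) [ 0.655  -0.1078  0.217 ] [ 0.6556 -0.1068  0.217 ]
door knob (array([ 0.3458, -0.3529,  0.2306]), np.float64(0.00018436466058218136))
door knob z234 [ 0.3491 -0.3505  0.234 ] [ 0.3459 -0.3516  0.234 ]
door free edge top [ 0.3136 -0.3205  0.262 ] [ 0.3103 -0.3231  0.262 ] [ 0.3746 -0.3059  0.262 ]
door hinge edge top [ 0.5527 -0.2453  0.262 ] [ 0.5521 -0.2479  0.262 ]
```

```bash
cat > go.py <<'E'
# usage: go(target_xyz, [roll,pitch,yaw]) -> prints numbers for one row (full remaining), scaled
from plant import sensors
import numpy as np, json, os
from scipy.spatial.transform import Rotation as Ro
np.set_printoptions(precision=4,suppress=True)
def st(): 
    o=sensors.get_obs(); 
    with open('log.jsonl','a') as f: f.write(json.dumps({k:np.asarray(v).tolist() for k,v in o.items()})+'\n')
    return o
def Rp(p,yaw=0):
    # tool pitched p deg below horizontal, azimuth yaw, jaws horizontal; tool x = left, tool y = "up-forward"
    p=np.radians(p); c=np.cos(np.radians(yaw)); s=np.sin(np.radians(yaw))
    z=np.array([np.cos(p)*c,np.cos(p)*s,-np.sin(p)]); x=np.array([-s,c,0]); y=np.cross(z,x)
    return Ro.from_matrix(np.stack([x,y,z],1))
def go(*targets):
    o=st(); R0=Ro.from_euler('xyz',o['orientation'],degrees=True); p0=o['tool_pos']
    print('t',round(o['clock'],2),'pos',p0,'rpy',o['orientation'],'q',o['joint_pos'],'F',o['force'],'op',round(o['opening'],4))
    for X,R in targets:
        d=R0.inv().apply(np.asarray(X)-p0)/.15
        r=(R0.inv()*R).as_rotvec(degrees=True)/60 if R is not None else np.zeros(3)
        print('row',d,r,'rows>=',max(np.linalg.norm(d)*.15/.05,np.linalg.norm(r)*60/8.59))
E
python3 - <<'E'
from go import *
go(([.40,-.45,.36],Rp(90,0)),([.33,-.57,.34],Rp(75,-60)))
E
```

```text
t 0.1 pos [ 0.2969 -0.6056  0.1917] rpy [-179.9919   -0.0877  116.1096] q [-47.3756  20.5884   0.6401  -0.0182 -70.138  -16.5086] F [-0.1319 -0.0279 -0.1062] op 0.0873
row [ 0.631   1.0737 -1.1211] [-0.0005 -0.0014  0.4352] rows>= 5.027014335405014
row [ 0.1178  0.3026 -0.9885] [-0.2022 -0.1888  1.4262] rows>= 10.147411626458528
```

Emit:
drive_tool:
  moves:
    - [0.2,0.3,-1,0,0,0.15]
    - [0.4,0.6,-1,0,0,0.3]
    - [0.6,1,-1,0,0,0.43]
    - [0.6,1,-1,0,0,0.43]
    - [0.6,1,-1,0,0,0.43]
    - [0.6,1,-1,0,0,0.43]
  fingers: 1

```text
clock: 0.7
tool_pos: [0.3948, -0.4568, 0.3453]
orientation: [179.8, 0.1, 90.5]
force: [0.0, 0.1, 0.7]
opening: 0.0878
```

```bash
python3 - <<'E'
from go import *
go(([.45,-.30,.38],Rp(75,0)),([.50,0.,.38],Rp(90,0)))
E
```

```text
t 0.7 pos [ 0.3948 -0.4568  0.3453] rpy [179.7907   0.0931  90.5227] q [-30.6655  10.397    6.3026  -0.0288 -85.6783 -58.8094] F [0.0157 0.1405 0.6691] op 0.0878
row [ 1.0419  0.3782 -0.2317] [-0.2465  0.0004  0.0089] rows>= 3.3971212848251024
row [ 3.0388  0.7298 -0.2337] [0.0035 0.0015 0.0087] rows>= 9.401660567291776
```

Emit:
drive_tool:
  moves:
    - [0.33,0.12,-0.08,-0.1,0,0]
    - [0.66,0.25,-0.16,-0.2,0,0]
    - [1,0.37,-0.23,-0.25,0,0]
    - [1,0.37,-0.23,-0.25,0,0]
    - [1,0.37,-0.23,-0.25,0,0]

```text
clock: 1.2
tool_pos: [0.4487, -0.3046, 0.3809]
orientation: [164.6, 0.1, 90.7]
force: [0.2, -0.2, 0.5]
opening: 0.0875
```

```bash
python3 - <<'E'
from go import *
go(([.5,-.2,.38],Rp(90,0)))
E
```

```text
t 1.2 pos [ 0.4487 -0.3046  0.3809] rpy [164.6497   0.1297  90.6535] q [-17.1684  -4.6668  -5.2156  -4.6918 -74.8166 -71.5129] F [ 0.1507 -0.2152  0.5042] op 0.0875
row [0.6937 0.3364 0.0972] [0.2558 0.0007 0.0111] rows>= 2.3311945474991607
```

Emit:
drive_tool:
  moves:
    - [0.3,0.1,0.1,0.1,0,0]
    - [0.6,0.2,0.1,0.3,0,0]
    - [1,0.3,0.1,0.45,0,0]
    - [1,0.3,0.1,0.5,0,0]
    - [1,0.3,0.1,0.5,0,0]

```text
clock: 1.7
tool_pos: [0.4969, -0.1518, 0.3718]
orientation: [-164.4, 0.1, 90.8]
force: [0.7, -0.3, -0.7]
opening: 0.0876
```

```bash
cat > fk.py <<'E'
import numpy as np, json
from scipy.optimize import least_squares
from scipy.spatial.transform import Rotation as Ro
def Rz(a): return Ro.from_euler('z',a,degrees=True)
def Ry(a): return Ro.from_euler('y',a,degrees=True)
def Rx(a): return Ro.from_euler('x',a,degrees=True)
T0=Ro.from_matrix(np.array([[0,0,1],[1,0,0],[0,1,0]]).astype(float)) # tool x=left(y), y=up(z), z=forward(x)
def fk(q,P):
    a1,l,h,L2,a3,L3,d6=P
    B=Rz(q[0]); F=B*Ry(q[1]-q[2]); W=F*Rx(q[3])*Ry(-q[4])
    p=B.apply([a1,l,h])+ (B*Ry(q[1])).apply([0,0,L2])+F.apply([L3,0,a3])+W.apply([d6,0,0])
    return p, W*T0*Ro.from_euler('z',q[5]+90,degrees=True)
def data():
    D=[json.loads(x) for x in open('log.jsonl')]
    return D
def fit(x0=(.04,-.19,.33,.445,.04,.44,.36)):
    D=data(); 
    f=lambda P: np.concatenate([fk(d['joint_pos'],P)[0]-d['tool_pos'] for d in D])
    s=least_squares(f,x0,x_scale=.1); return s
E
python3 - <<'E'
from go import *
go(([.5,0,.38],Rp(90,0)))
from fk import *
s=fit(); print(s.x,np.abs(s.fun).max(), np.linalg.svd(s.jac)[1])
for d in data(): print((fk(d['joint_pos'],s.x)[1].inv()*Ro.from_euler('xyz',d['orientation'],degrees=True)).as_rotvec(degrees=True))
E
```

```text
t 1.7 pos [ 0.4969 -0.1518  0.3718] rpy [-164.4427    0.0664   90.8488] q [   4.0029   12.6933   10.9273   -0.8048 -103.771   -93.2481] F [ 0.7142 -0.3187 -0.7449] op 0.0876
row [ 1.0118  0.0191 -0.0635] [-0.2593  0.003   0.0139] rows>= 3.0418998102059134
[ 0.029  -0.1777  0.0261  0.2175  0.3242  0.4615  0.1855] 0.03341047330454999 [3.9723 2.8316 2.0004 0.3301 0.2305 0.1925 0.0489]
[  -0.        0.0459 -146.9704]
[ -0.       0.0604 -62.3768]
[  0.       9.1935 -34.4387]
[-0.      1.5641  6.1126]
```

```bash
sed -i "s/Rx(q\[3\])/Rx(-q[3])/; s/q\[5\]+90,/-q[5]-90,/" fk.py; python3 - <<'E'
import numpy as np; np.set_printoptions(precision=4,suppress=True)
from fk import *
s=fit(); print(s.x,np.abs(s.fun).max(), np.linalg.svd(s.jac)[1])
for d in data(): print((fk(d['joint_pos'],s.x)[1].inv()*Ro.from_euler('xyz',d['orientation'],degrees=True)).as_rotvec(degrees=True))
E
```

```text
[ 0.0254 -0.1912  0.1812  0.5678  0.0252  0.4405  0.3934] 0.007933411466221285 [3.9723 2.8316 2.0004 0.3301 0.2305 0.1925 0.0489]
[ 0. -0. -0.]
[-0.  0. -0.]
[ 0.  0. -0.]
[-0. -0. -0.]
```

Emit:
drive_tool:
  moves:
    - [0.3,0,0,-0.1,0,0]
    - [0.6,0,0,-0.2,0,0]
    - [1,0,0,-0.4,0,0]
    - [1,0,0,-0.5,0,0]
    - [1,0,0,-0.5,0,0]

```text
clock: 2.2
tool_pos: [0.4903, -0.0026, 0.3701]
orientation: [165.3, 0.0, 91.0]
force: [-1.4, -0.0, -0.1]
opening: 0.0878
```

```bash
python3 - <<'E'
from go import *
go(([.5,0.1,.3],Rp(90,0)))
E
```

```text
t 2.2 pos [ 0.4903 -0.0026  0.3701] rpy [165.3027   0.0121  91.0327] q [  28.8956  -12.312   -17.4809    7.1765  -71.9145 -119.3187] F [-1.3529 -0.0172 -0.1337] op 0.0878
row [ 0.6831 -0.044   0.4715] [ 0.2449 -0.002   0.0171] rows>= 2.493522016300727
```

Emit:
drive_tool:
  moves:
    - [0.3,0,0,0,0,0]
    - [0.6,0,0,0.1,0,0]
    - [1,0,0,0.2,0,0]
    - [1,0,0.3,0.25,0,0]
    - [1,0,0.3,0.25,0,0]

```text
clock: 2.7
tool_pos: [0.4988, 0.1483, 0.3187]
orientation: [-179.0, 0.3, 91.0]
force: [-0.1, -0.7, -2.2]
opening: 0.0877
```

```bash
python3 - <<'E'
from go import *
go(([.516,0.3195,.2],Rp(90,0)))
from fk import *
s=fit(); print(s.x,np.abs(s.fun).max(), np.linalg.svd(s.jac)[1])
def fk2(q,P):
    a1,l,h,L2,a3,L3,d6,l5,a5=P
    B=Rz(q[0]); F=B*Ry(q[1]-q[2]); V=F*Rx(-q[3]);W=V*Ry(-q[4])
    return B.apply([a1,l,h])+ (B*Ry(q[1])).apply([0,0,L2])+F.apply([L3,0,a3])+V.apply([0,l5,a5])+W.apply([d6,0,0])
D=data()
f=lambda P: np.concatenate([fk2(d['joint_pos'],P)-d['tool_pos'] for d in D])
s=least_squares(f,list(s.x)+[0,0]); print(s.x,np.abs(s.fun).max(),np.linalg.svd(s.jac)[1])
E
```

```text
t 2.7 pos [0.4988 0.1483 0.3187] rpy [-178.9608    0.2805   91.0301] q [  37.8468    3.2021   -5.1658   -0.4015  -82.6323 -126.7643] F [-0.0866 -0.6563 -2.1654] op 0.0877
row [1.1429 0.1493 0.7831] [-0.0173  0.0048  0.0171] rows>= 4.1804293582805645
[ 0.0163 -0.1915  0.195   0.5911  0.0084  0.4475  0.4075] 0.023580033813951795 [4.868  3.4648 2.4495 0.3994 0.2889 0.1945 0.1316]
[ 0.      0.      0.1988  0.6016 -0.      0.4636  0.412  -0.1918  0.    ] 8.764265979621655e-10 [5.4417 3.4694 3.4624 0.4327 0.2932 0.1958 0.1884 0.104  0.0731]
```

```bash
cat > ik.py <<'E'
import numpy as np
from scipy.optimize import least_squares
from scipy.spatial.transform import Rotation as Ro
from fk import Rz,Ry,Rx,T0
h,L2,L3,d6,l5=.1988,.6016,.4636,.4120,-.1918
LO=np.array([-176.03,-82.01,-58.28,-173.87,-174.79,-173.66]);HI=np.array([176.03,121.73,71.71,95.51,-.11,173.66])
def FK(q,pts=False):
    B=Rz(q[0]); F=B*Ry(q[1]-q[2]); V=F*Rx(-q[3]);W=V*Ry(-q[4])
    p0=np.array([0,0,h]); e=p0+(B*Ry(q[1])).apply([0,0,L2]); w=e+F.apply([L3,0,0]); w2=w+V.apply([0,l5,0]); t=w2+W.apply([d6,0,0])
    R=W*T0*Ro.from_euler('z',-q[5]-90,degrees=True)
    return (t,R,[p0,e,w,w2,t]) if pts else (t,R)
def IK(X,R,q0,free=None):
    def f(q):
        t,r=FK(q); return np.concatenate([(t-X)*10,(r.inv()*R).as_rotvec()*2])
    s=least_squares(f,np.clip(q0,LO+.01,HI-.01),bounds=(LO,HI),x_scale=50.); 
    t,r=FK(s.x); return s.x,np.linalg.norm(t-X),np.degrees((r.inv()*R).magnitude())
def allIK(X,R,n=60,seed=0):
    rng=np.random.default_rng(seed); out=[]
    for i in range(n):
        q,e,a=IK(X,R,rng.uniform(LO,HI))
        if e<.001 and a<.5 and not any(np.abs(q-o).max()<2 for o in out): out.append(q)
    return out
E
cat > t1.py <<'E'
from ik import *
from go import Rp
np.set_printoptions(precision=3,suppress=True)
yc=3.0
def cab(p): return np.array([.660,-.108,0])+Rz(yc).apply(np.asarray(p)/1000.)
# hang: bar centre at cab (12,0,205.5); card x axis lean a: (sin a,0,cos a); card z = (-cos a,0,sin a)
def hangTCP(a,bar=(12,0,205.5),pg=90,yaw=yc):
    ar=np.radians(a); cx=np.array([np.sin(ar),0,np.cos(ar)]); cz=np.array([-np.cos(ar),0,np.sin(ar)])
    g_rel=-.1325*cx-.0005*cz
    p=a+(pg-90)  # tool pitch
    R=Rp(p,yaw); tz=R.apply([0,0,1])
    return cab(bar)+Rz(yaw).apply(g_rel)+.0188*tz, R
if __name__=='__main__':
    for a in (0,15,30,38):
      for pg in (90,110):
       for yaw in (3,):
        X,R=hangTCP(a,pg=pg,yaw=yaw)
        print('lean',a,'pg',pg,yaw,X)
        for flip in (0,1):
            RR=R*Ro.from_euler('z',180*flip,degrees=True)
            for q in allIK(X,RR,25): print('   ',flip,q, 'w',FK(q,True)[2][2],FK(q,True)[2][3],'e',FK(q,True)[2][1])
E
python3 t1.py
```

```text
lean 0 pg 90 3 [ 0.691 -0.106  0.073]
    0 [ -47.584   60.248  -41.292 -128.843  -97.298   98.964] w [ 0.29  -0.317  0.043] [ 0.28  -0.128  0.073] e [ 0.352 -0.386  0.497]
    1 [ -47.584   60.248  -41.292 -128.843  -97.298  -81.036] w [ 0.29  -0.317  0.043] [ 0.28  -0.128  0.073] e [ 0.352 -0.386  0.497]
lean 0 pg 110 3 [ 0.69  -0.106  0.067]
    0 [ -43.867   34.672  -41.544 -128.345  -60.971   78.53 ] w [ 0.326 -0.314  0.243] [ 0.304 -0.127  0.207] e [ 0.247 -0.237  0.694]
    1 [ -43.867   34.672  -41.544 -128.345  -60.971 -101.47 ] w [ 0.326 -0.314  0.243] [ 0.304 -0.127  0.207] e [ 0.247 -0.237  0.694]
lean 15 pg 90 3 [ 0.656 -0.108  0.073]
    0 [ -49.79    41.537  -45.925 -126.637  -73.475   87.892] w [ 0.271 -0.32   0.186] [ 0.259 -0.129  0.179] e [ 0.258 -0.305  0.649]
    1 [ -49.79    41.537  -45.925 -126.637  -73.475  -92.108] w [ 0.271 -0.32   0.186] [ 0.259 -0.129  0.179] e [ 0.258 -0.305  0.649]
lean 15 pg 110 3 [ 0.654 -0.108  0.067]
    0 [ -31.278   16.862  -32.672 -107.188  -28.877   40.808] w [ 0.406 -0.247  0.422] [ 0.317 -0.126  0.303] e [ 0.149 -0.091  0.775]
    1 [ -31.278   16.862  -32.672 -107.188  -28.877 -139.192] w [ 0.406 -0.247  0.422] [ 0.317 -0.126  0.303] e [ 0.149 -0.091  0.775]
lean 30 pg 90 3 [ 0.623 -0.11   0.081]
    0 [ -40.573   17.628  -39.48  -113.158  -40.485   54.793] w [ 0.33  -0.282  0.383] [ 0.266 -0.129  0.287] e [ 0.138 -0.118  0.772]
    1 [ -40.573   17.628  -39.48  -113.158  -40.485 -125.207] w [ 0.33  -0.282  0.383] [ 0.266 -0.129  0.287] e [ 0.138 -0.118  0.772]
lean 30 pg 110 3 [ 0.618 -0.11   0.076]
lean 38 pg 90 3 [ 0.606 -0.111  0.089]
    0 [-24.606   8.522 -32.993 -90.292 -21.417  18.159] w [ 0.397 -0.182  0.486] [ 0.281 -0.128  0.343] e [ 0.081 -0.037  0.794]
    1 [ -24.606    8.522  -32.993  -90.292  -21.417 -161.841] w [ 0.397 -0.182  0.486] [ 0.281 -0.128  0.343] e [ 0.081 -0.037  0.794]
lean 38 pg 110 3 [ 0.601 -0.111  0.085]
```

```bash
cat > t2.py <<'E'
from t1 import *
for pg in (90,100,105):
    R=Rp(pg,0); g=np.array([.4597-.030,.319,.0405]); X=g+.0188*R.apply([0,0,1])
    for z in (0,.12):
        for q in allIK(X+[0,0,z],R,12): print('cradle',pg,z,q,'w',FK(q,True)[2][2],'w2',FK(q,True)[2][3])
for a,pg in((34,90),(28,95),(25,100),(28,100),(20,105),(25,105)):
    X,R=hangTCP(a,pg=pg,yaw=3)
    for q in allIK(X,R,10): print('hang',a,pg,X,q,'w',FK(q,True)[2][2],'w2',FK(q,True)[2][3])
E
python3 t2.py
```

```text
cradle 90 0 [  57.591   17.673  -29.191   -0.     -43.136 -147.591] w [0.268 0.422 0.434] w2 [0.43  0.319 0.434]
cradle 90 0.12 [  57.591    9.741  -21.152   -0.     -59.107 -147.591] w [0.268 0.422 0.554] w2 [0.43  0.319 0.554]
cradle 100 0 [  51.302   22.488  -18.349   -9.429  -55.817 -135.543] w [0.363 0.453 0.451] w2 [0.498 0.319 0.428]
cradle 100 0.12 [  51.362   15.186  -11.318   -8.301  -69.974 -138.073] w [0.357 0.447 0.573] w2 [0.498 0.319 0.548]
cradle 105 0 [  48.542   25.158  -13.586  -12.701  -61.909 -131.497] w [0.409 0.463 0.453] w2 [0.531 0.319 0.42 ]
cradle 105 0.12 [  48.619   18.067   -6.879  -11.577  -75.388 -134.673] w [0.401 0.455 0.575] w2 [0.531 0.319 0.54 ]
hang 34 90 [ 0.614 -0.11   0.085] [ -34.123   12.559  -36.045 -104.146  -31.064   39.336] w [ 0.362 -0.245  0.438] w2 [ 0.273 -0.128  0.315]
hang 28 95 [ 0.626 -0.11   0.078] [ -35.837   15.282  -36.477 -108.5    -33.683   45.581] w [ 0.361 -0.261  0.415] w2 [ 0.281 -0.128  0.302]
hang 25 100 [ 0.632 -0.109  0.074] [ -32.096   14.476  -34.187 -104.793  -29.151   38.777] w [ 0.387 -0.243  0.433] w2 [ 0.295 -0.127  0.311]
hang 28 100 [ 0.625 -0.11   0.077] [-25.497  11.627 -31.84  -94.501 -22.157  23.34 ] w [ 0.413 -0.197  0.469] w2 [ 0.301 -0.127  0.33 ]
hang 20 105 [ 0.643 -0.109  0.07 ] [ -31.779   15.752  -33.493 -106.14   -29.106   40.045] w [ 0.396 -0.245  0.427] w2 [ 0.306 -0.127  0.306]
hang 25 105 [ 0.631 -0.11   0.073] [-20.129  11.432 -30.032 -87.103 -17.535  12.315] w [ 0.438 -0.161  0.481] w2 [ 0.316 -0.126  0.338]
```

```bash
cat > t3.py <<'E'
from t1 import *
import sys
pg=float(sys.argv[1]) if len(sys.argv)>1 else 100
aH=float(sys.argv[2]) if len(sys.argv)>2 else 27
def key():
    R=Rp(pg,0); g=np.array([.4597-.030+.011,.319,.0405]); X=g+.0188*R.apply([0,0,1])
    W=[(X,R),(X+[0,0,.16],R)]
    def H(a,x,z,yaw=3): return hangTCP(a,bar=(x,0,z),pg=pg,yaw=yaw)
    W+=[H(75,-140,232),H(55,-90,230),H(40,-40,230),H(aH,8,230),H(aH,14,204)]
    return W
W=key()
q=allIK(*W[0],12)[0]
prev=W[0]
for i,w in enumerate(W):
    print('--',i,w[0],q,'w',FK(q,True)[2][2])
    if i+1<len(W):
        a,b=W[i],W[i+1]; rv=(a[1].inv()*b[1]).as_rotvec()
        n=int(max(np.linalg.norm(b[0]-a[0])/.02,np.degrees(np.linalg.norm(rv))/4))+1
        mx=0
        for k in range(1,n+1):
            X=a[0]+(b[0]-a[0])*k/n; R=a[1]*Ro.from_rotvec(rv*k/n)
            q2,e,r=IK(X,R,q)
            if e>.002 or r>1: print('   ERR',k,n,e,r,q2)
            mx=max(mx,np.abs(q2-q).max()); q=q2
        print('   steps',n,'max dq',mx)
E
python3 t3.py 100 27; python3 t3.py 90 33
```

```text
-- 0 [0.437 0.319 0.022] [  50.447   23.206  -17.2     -9.256  -56.347 -134.855] w [0.376 0.455 0.451]
   steps 9 max dq 2.107095302145609
-- 1 [0.437 0.319 0.182] [  50.512   14.246   -7.188   -7.971  -75.102 -138.019] w [0.369 0.447 0.612]
   steps 23 max dq 3.2443182204058445
-- 2 [ 0.394 -0.122  0.178] [ 11.328  -8.498 -35.074   0.849 -58.479 -98.741] w [0.319 0.064 0.586]
   steps 6 max dq 6.917944774470968
-- 3 [ 0.47  -0.118  0.137] [  12.679  -10.508  -51.668    9.875  -24.474 -107.79 ] w [0.233 0.053 0.485]
   ERR 3 5 0.0015918139639921336 1.7254805196841634 [   8.655   -6.189  -58.28    18.441   -4.959 -113.097]
   ERR 4 5 0.002422205144882986 2.8598159571265964 [   7.638   -4.002  -57.722   13.618   -0.11  -107.343]
   ERR 5 5 0.0027085564734470606 3.0855604692434304 [  7.662  -1.572 -50.883 -10.118  -0.26  -83.443]
   steps 5 max dq 23.899874371458026
-- 4 [ 0.547 -0.114  0.114] [  7.662  -1.572 -50.883 -10.118  -0.26  -83.443] w [0.283 0.038 0.449]
   ERR 1 4 0.001957999633738329 2.013258079789235 [  5.525   0.716 -45.028 -28.313  -0.11  -63.513]
   steps 4 max dq 42.146
[... 927 characters left out ...]
901921593686 [   9.001  -10.986  -58.28     6.098   -5.479 -100.828]
   ERR 2 5 0.0033793125565099117 3.5263327719620157 [  8.318  -8.466 -56.816  -3.442  -0.596 -90.571]
   ERR 3 5 0.0027644263205162996 2.5638094375626292 [  4.233  -5.762 -48.141 -30.092  -2.863 -60.832]
   steps 5 max dq 38.160426186433
-- 4 [ 0.55  -0.114  0.116] [-14.706  -0.682 -36.979 -69.722 -14.381  -9.282] w [ 0.354 -0.093  0.526]
   steps 4 max dq 13.790043826888239
-- 5 [ 0.612 -0.111  0.108] [ -32.569    9.251  -35.372 -100.628  -29.759   33.477] w [ 0.36  -0.23   0.467]
   steps 2 max dq 5.452549110822055
-- 6 [ 0.618 -0.11   0.082] [ -35.997   14.107  -36.857 -107.189  -33.534   44.158] w [ 0.355 -0.258  0.422]
```

```bash
cat > t4.py <<'E'
from t1 import *
pg=100
def H(a,x,z,yaw): return hangTCP(a,bar=(x,0,z),pg=pg,yaw=yaw)
for a,x in((75,-140),(65,-115),(55,-90),(48,-65),(40,-40),(33,-15),(27,8)):
    for yaw in (3,12,20,30):
        X,R=H(a,x,230,yaw)
        for q in allIK(X,R,8): print(a,x,yaw,X,q,'w',FK(q,True)[2][2])
E
python3 t4.py
```

```text
75 -140 3 [ 0.394 -0.122  0.176] [ 11.328  -8.395 -35.27    0.851 -58.18  -98.746] w [0.319 0.064 0.584]
75 -140 12 [ 0.397 -0.142  0.176] [  6.966  -6.964 -33.552  -0.514 -58.432 -84.716] w [0.339 0.041 0.588]
75 -140 20 [ 0.402 -0.158  0.176] [  3.308  -5.294 -31.659  -1.676 -58.855 -72.501] w [0.359 0.021 0.592]
75 -140 30 [ 0.411 -0.178  0.176] [ -0.729  -2.837 -28.922  -2.958 -59.648 -57.871] w [ 0.387 -0.005  0.596]
65 -115 3 [ 0.43  -0.12   0.155] [  12.246  -10.412  -42.61     3.493  -43.041 -101.49 ] w [0.277 0.06  0.543]
65 -115 12 [ 0.433 -0.138  0.155] [  5.648  -8.133 -38.485  -2.331 -44.759 -82.208] w [0.313 0.031 0.56 ]
65 -115 20 [ 0.437 -0.153  0.155] [  0.1    -5.549 -34.45   -6.9   -47.165 -66.024] w [0.348 0.001 0.574]
65 -115 30 [ 0.446 -0.172  0.155] [ -5.782  -1.926 -29.346 -11.251 -50.862 -47.998] w [ 0.389 -0.039  0.587]
55 -90 3 [ 0.47  -0.118  0.137] [  12.679  -10.508  -51.668    9.875  -24.474 -107.79 ] w [0.233 0.053 0.485]
55 -90 12 [ 0.472 -0.134  0.137] [  4.018  -7.341 -42.54   -6.703 -30.185 -76.957] w [0.301 0.021 0.528]
55 -90 20 [ 0.476 -0.147  0
[... 987 characters left out ...]
739 -30.109 -63.485 -23.878  -7.371] w [ 0.415 -0.132  0.526]
33 -15 20 [ 0.591 -0.129  0.106] [-24.027   8.961 -26.066 -63.209 -34.709   1.833] w [ 0.432 -0.193  0.527]
33 -15 30 [ 0.595 -0.138  0.106] [-28.471  13.402 -20.518 -60.513 -45.738   9.012] w [ 0.461 -0.25   0.525]
27 8 3 [ 0.623 -0.11   0.1  ] [-23.372   8.593 -31.5   -90.068 -20.779  16.687] w [ 0.408 -0.176  0.495]
27 8 12 [ 0.624 -0.117  0.1  ] [-27.097  11.082 -28.284 -81.849 -30.583  16.613] w [ 0.422 -0.216  0.495]
27 8 20 [ 0.626 -0.123  0.1  ] [-29.923  13.953 -24.543 -76.124 -39.011  17.938] w [ 0.44  -0.253  0.494]
27 8 30 [ 0.629 -0.13   0.1  ] [-32.204  18.004 -18.923 -69.985 -48.755  19.863] w [ 0.471 -0.297  0.492]
```

```bash
python3 - <<'E'
from go import *
go(([.5165,0.3195,.16],Rp(90,0)),([.5165,0.3195,.16],Rp(90,0)))
E
```

```text
t 2.7 pos [0.4988 0.1483 0.3187] rpy [-178.9608    0.2805   91.0301] q [  37.8468    3.2021   -5.1658   -0.4015  -82.6323 -126.7643] F [-0.0866 -0.6563 -2.1654] op 0.0877
row [1.1441 0.1575 1.0497] [-0.0173  0.0048  0.0171] rows>= 4.682008920821398
row [1.1441 0.1575 1.0497] [-0.0173  0.0048  0.0171] rows>= 4.682008920821398
```

Emit:
drive_tool:
  moves:
    - [0.5,0.07,0,0,0,0.02]
    - [1,0.15,0.3,-0.02,0,0.02]
    - [1,0.15,0.7,-0.02,0,0.02]
    - [1,0.15,1,-0.02,0,0.02]
    - [1,0.15,1,-0.02,0,0.02]
    - [1,0.15,1,-0.02,0,0.02]
    - [1,0.15,1,-0.02,0,0.02]
  fingers: 0

```text
clock: 3.4
tool_pos: [0.5166, 0.2967, 0.1678]
orientation: [179.8, 0.4, 89.8]
force: [1.0, 0.5, 1.2]
opening: 0.0442
```

```bash
python3 - <<'E'
from go import *
go(([.5165,0.3195,.11],Rp(90,0)),([.5165,0.3195,.074],Rp(90,0)))
from plant import vision
import cv2,pickle
for n in("scene","top"):
    s=vision.snapshot(n); pickle.dump(s,open(f'pics/{n}1.pkl','wb'))
    x0,y0,x1,y1=(310,190,390,290) if n=='scene' else (195,170,275,270)
    cv2.imwrite(f'pics/{n}1.png',cv2.resize(s["pixels"][y0:y1,x0:x1,::-1],None,fx=5,fy=5,interpolation=cv2.INTER_CUBIC))
E
```

```text
t 3.4 pos [0.5166 0.2967 0.1678] rpy [179.8477   0.3949  89.8181] q [  48.9244   14.1785  -11.8621    0.4152  -64.1589 -139.2873] F [0.9887 0.4529 1.2176] op 0.0442
row [ 0.1547 -0.002   0.3841] [ 0.0025  0.0066 -0.003 ] rows>= 1.2422228226034069
row [ 0.1564 -0.0027  0.6241] [ 0.0025  0.0066 -0.003 ] rows>= 1.9300953669957068
```

View pics/scene1.png

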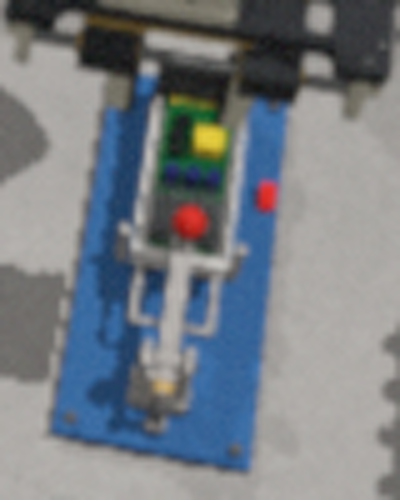

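The fingers are above the card, in the top strip of the crop. The red knob is still at about scene (348,234), as measured before. I'll go down to it.

Emit:
drive_tool:
  moves:
    - [0.155,0,0.1,0,0,0]
    - [0.155,0,0.3,0,0,0]
    - [0.155,0,0.5,0,0,0]
    - [0.155,0,0.62,0,0,0]
    - [0.155,0,0.62,0,0,0]
  fingers: -0.2

```text
clock: 4.0
tool_pos: [0.5176, 0.3201, 0.0758]
orientation: [179.8, 0.3, 89.8]
force: [-0.7, -0.2, 0.1]
opening: 0.035
```

Emit:
drive_tool:
  moves:
    - [0,0,0,0,0,0]
    - [0,0,0,0,0,0]
    - [0,0,0,0,0,0]
    - [0,0,0,0,0,0]
  fingers: -0.57

```text
clock: 4.4
tool_pos: [0.518, 0.3206, 0.0769]
orientation: [179.7, 0.2, 89.8]
force: [-0.9, 0.1, -0.5]
opening: 0.0192
```

```bash
python3 - <<'E'
from go import *
go(([.5165,0.3195,.074],Rp(90,0)))
E
```

```text
t 4.4 pos [0.518  0.3206 0.0769] rpy [179.6819   0.1853  89.7662] q [  50.3596   19.846   -16.8358    0.4535  -53.2604 -140.8639] F [-0.9002  0.1006 -0.5484] op 0.0192
row [-0.0072 -0.0104  0.0194] [ 0.0053  0.0031 -0.0039] rows>= 0.06938519712608875
```

Emit:
drive_tool:
  moves:
    - [0,0,0.02,0,0,0]
    - [0,0,0.02,0,0,0]
    - [0,0,0.02,0,0,0]
  fingers: -0.65

```text
clock: 4.7
tool_pos: [0.518, 0.3205, 0.0739]
orientation: [179.7, 0.2, 89.8]
force: [0.9, 0.2, -0.0]
opening: 0.0154
```

```bash
cat > snap.py <<'E'
from plant import vision
import cv2,pickle,sys
i=sys.argv[1]
for n,b in(("scene",sys.argv[2]),("top",sys.argv[3])):
    s=vision.snapshot(n); pickle.dump(s,open(f'pics/{n}{i}.pkl','wb'))
    x0,y0,x1,y1=map(int,b.split(','))
    k=int(min(800/(x1-x0),600/(y1-y0)))
    cv2.imwrite(f'pics/{n}{i}.png',cv2.resize(s["pixels"][y0:y1,x0:x1,::-1],None,fx=k,fy=k,interpolation=cv2.INTER_CUBIC)); print(n,k)
E
python3 snap.py 2 310,190,390,290 195,170,275,270
```

```text
scene 6
top 6
```

View pics/scene2.png

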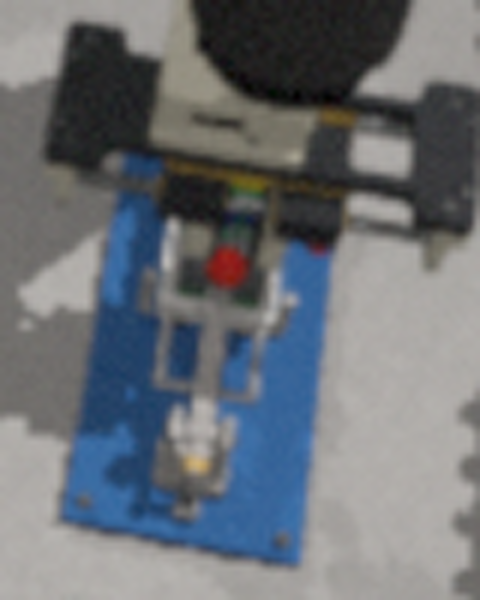

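View pics/top2.png

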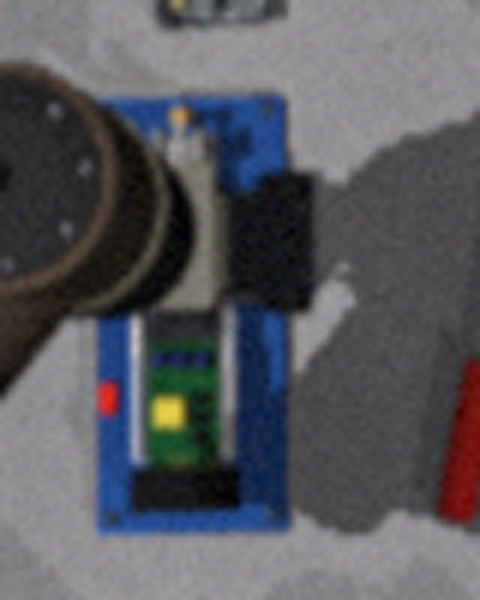

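```bash
python3 - <<'E'
from h import *
S=load('scene2');T=load('top2')
for X in ([.518,.3205-.0077,.074],[.518,.3205+.0077,.074],[.518,.3205-.0077,.110],[.518,.3205+.0077,.110],[.5165,.3195,.086]):
    a=np.array(proj(S,X)); print(X,a,((a-[310,190])+.5)*6-.5)
E
python3 - <<'E'
import cv2,pickle
s=pickle.load(open('pics/scene2.pkl','rb'))
cv2.imwrite('pics/s2b.png',cv2.resize(s["pixels"][210:250,325:375,::-1],None,fx=15,fy=15,interpolation=cv2.INTER_NEAREST))
E
```

```text
[0.518, 0.3128, 0.074] [344.60042011 236.00602757] [210.10252065 278.53616543]
[0.518, 0.3282, 0.074] [349.7036246  236.91002346] [240.7217476  283.96014076]
[0.518, 0.3128, 0.11] [346.17433492 229.65400563] [219.54600949 240.42403378]
[0.518, 0.3282, 0.11] [351.41126786 230.57033046] [250.96760717 245.92198276]
[0.5165, 0.3195, 0.086] [347.40877484 233.89930921] [226.95264904 265.89585528]
```

View pics/s2b.png

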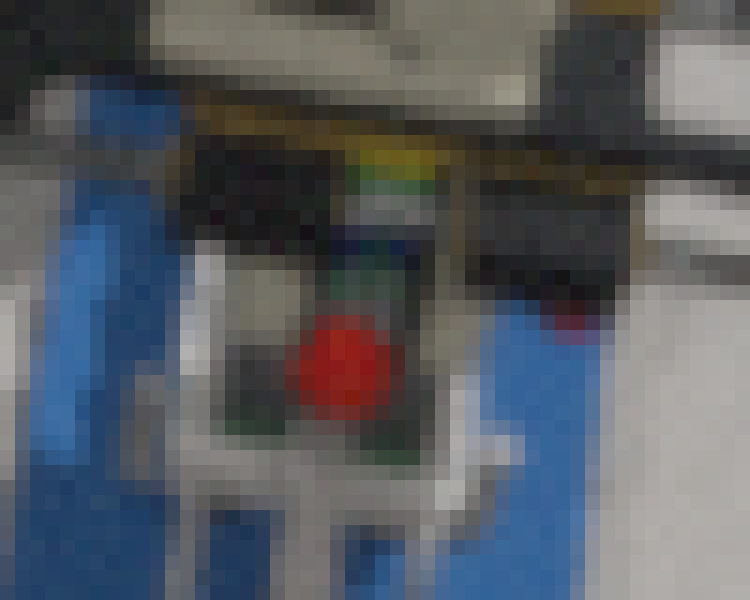

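```bash
python3 - <<'E'
from h import *
np.set_printoptions(precision=4,suppress=True)
S=load('scene2')
f=lambda u,v:(325+(u+.5)/15-.5,210+(v+.5)/15-.5)
for u,v in((230,335),(300,335),(425,365),(490,365),(345,367)):
    for z in(.074,.086,.1): print(u,v,plane(S,f(u,v),z))
E
```

```text
230 335 [0.5063 0.297  0.074 ]
230 335 [0.514  0.2966 0.086 ]
230 335 [0.523 0.296 0.1  ]
300 335 [0.5034 0.3109 0.074 ]
300 335 [0.5111 0.3103 0.086 ]
300 335 [0.5202 0.3095 0.1   ]
425 365 [0.5053 0.3364 0.074 ]
425 365 [0.513  0.3355 0.086 ]
425 365 [0.522  0.3343 0.1   ]
490 365 [0.5026 0.3493 0.074 ]
490 365 [0.5104 0.3481 0.086 ]
490 365 [0.5194 0.3468 0.1   ]
345 367 [0.5091 0.3207 0.074 ]
345 367 [0.5168 0.3199 0.086 ]
345 367 [0.5257 0.319  0.1   ]
```

Emit:
drive_tool:
  moves:
    - [0,0,0,0,0,0]
    - [0,0,0,0,0,0]
    - [0,0,0,0,0,0]
    - [0,0,0,0,0,0]
  fingers: -0.8

```text
clock: 5.2
tool_pos: [0.518, 0.3205, 0.0738]
orientation: [179.7, 0.2, 89.8]
force: [-0.2, 0.7, 0.3]
opening: 0.0087
```

```bash
python3 snap.py 3 325,205,375,245 195,170,275,270
```

```text
scene 15
top 6
```

View pics/scene3.png

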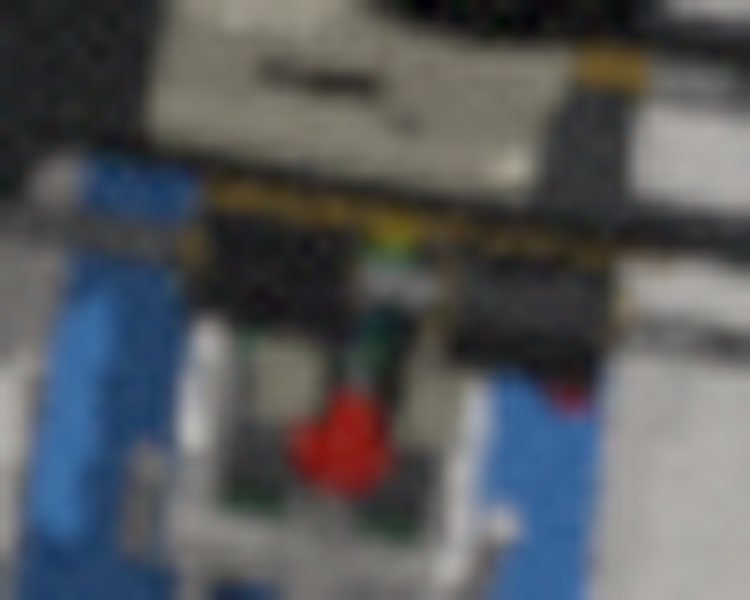

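```bash
python3 - <<'E'
from h import *
np.set_printoptions(precision=4,suppress=True)
import pickle
S=load('scene1')
for dx in(-.0095,.0095):
  for y in(-.022,.022): print(dx,y,proj(S,[.5166+dx,.2967+y,.1678]),proj(S,[.5166+dx,.2967+y,.2]))
import cv2
cv2.imwrite('pics/s1b.png',cv2.resize(S["pixels"][190:225,310:370,::-1],None,fx=13,fy=13,interpolation=cv2.INTER_NEAREST))
E
```

```text
-0.0095 -0.022 (np.float64(335.92546935266245), np.float64(213.34201009017863)) (np.float64(337.20386180612064), np.float64(206.7843442859006))
-0.0095 0.022 (np.float64(351.37364405408675), np.float64(215.97141144094087)) (np.float64(353.03516297177316), np.float64(209.44376382924733))
0.0095 -0.022 (np.float64(335.06768579244635), np.float64(218.7706300638879)) (np.float64(336.3381214684777), np.float64(212.27897047290233))
0.0095 0.022 (np.float64(350.6662122616191), np.float64(221.45417317306476)) (np.float64(352.32736674775185), np.float64(214.99451927538297))
```

View pics/s1b.png

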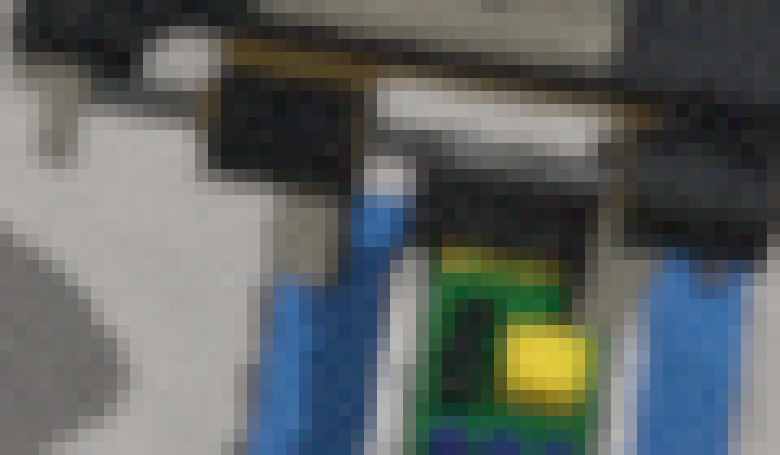

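```bash
python3 - <<'E'
from h import *
from ik import *
import json
S=load('scene0');T=load('top0')
for n,s in(('scene',S),('top',T)):
    for z in(0,.1,.2): print(n,z,proj(s,[0,0,z]))
q=[-47.3756,20.5884,.6401,-.0182,-70.138,-16.5086]
t,R,P=FK(q,True)
for n,s in(('scene',S),('top',T)): print(n,[tuple(np.round(proj(s,p),1)) for p in P], [tuple(np.round(proj(s,t-R.apply([0,0,d])),1)) for d in (.019,.066,.15)])
for sg in(-1,1): print([tuple(np.round(proj(s,t+R.apply([sg*.0437,0,0])),1)) for s in (S,T)])
print(t)
img=cv2.imread('pics/scene0.png')[50:150,20:140]
cv2.imwrite('pics/s0g.png',cv2.resize(img,None,fx=6,fy=6,interpolation=cv2.INTER_CUBIC))
E
```

```text
scene 0 (np.float64(279.66069175931403), np.float64(124.19749175650145))
scene 0.1 (np.float64(279.4673499201275), np.float64(104.53767239829752))
scene 0.2 (np.float64(279.25164623905846), np.float64(82.60400598362402))
top 0 (np.float64(314.52365496456434), np.float64(353.10408718935935))
top 0.1 (np.float64(316.74976205456505), np.float64(360.7972591518753))
top 0.2 (np.float64(319.3214231827561), np.float64(369.68462642066424))
scene [(np.float64(279.3), np.float64(82.9)), (np.float64(197.4), np.float64(-94.4)), (np.float64(33.4), np.float64(25.2)), (np.float64(19.5), np.float64(-9.7)), (np.float64(86.7), np.float64(115.6))] [(np.float64(84.4), np.float64(111.2)), (np.float64(78.3), np.float64(100.0)), (np.float64(66.6), np.float64(78.1))]
top [(np.float64(319.3), np.float64(369.6)), (np.float64(429.1), np.float64(380.7)), (np.float64(537.0), np.float64(221.3)), (np.float64(599.8), np.float64(282.5)), (np.float64(501.2), np.float64(271.3))] [(np.float64(504.4), np.float64(271.7)), (np.float64(512.7), np.float64(272.6)), (np.float64(529.1), np.float64(274.5))]
[(np.float64(73.3), np.float64(117.8)), (np.float64(512.7), np.float64(265.1))]
[(np.float64(100.0), np.float64(113.4)), (np.float64(489.6), np.float64(277.5))]
[ 0.29689878 -0.60564687  0.1917521 ]
```

View pics/s0g.png

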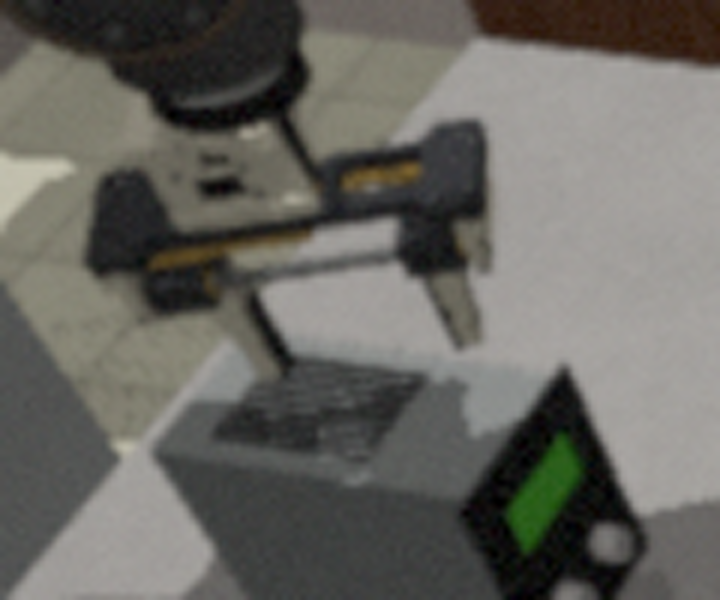

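Emit:
drive_tool:
  moves:
    - [0,0,0,0,0,0]
    - [0,0,0,0,0,0]
    - [0,0,0,0,0,0]
    - [-0.005,-0.005,0.04,0,0,0]
    - [-0.005,-0.005,0.07,0,0,0]
    - [-0.005,-0.005,0.07,0,0,0]
  fingers: -0.3

```text
clock: 5.9
tool_pos: [0.5168, 0.3192, 0.0623]
orientation: [179.8, 0.3, 89.8]
force: [-0.5, 0.2, 0.3]
opening: 0.0305
```

Emit:
drive_tool:
  moves:
    - [0,0,0,0,0,0]
    - [0,0,0,0,0,0]
    - [0,0,0,0,0,0]
    - [0,0,0,0,0,0]
  fingers: -0.65

```text
clock: 6.3
tool_pos: [0.5169, 0.3193, 0.0624]
orientation: [179.7, 0.2, 89.8]
force: [-0.8, -0.2, -0.2]
opening: 0.0157
```

```bash
python3 snap.py 4 325,205,375,245 195,170,275,270; python3 -c "
from go import *
go()"
```

```text
scene 15
top 6
t 6.4 pos [0.5169 0.3192 0.0624] rpy [179.75     0.2514  89.7541] q [  50.3582   20.6388  -17.8559    0.4504  -51.5418 -140.8839] F [0.3461 0.1845 0.4517] op 0.0157
```

View pics/scene4.png

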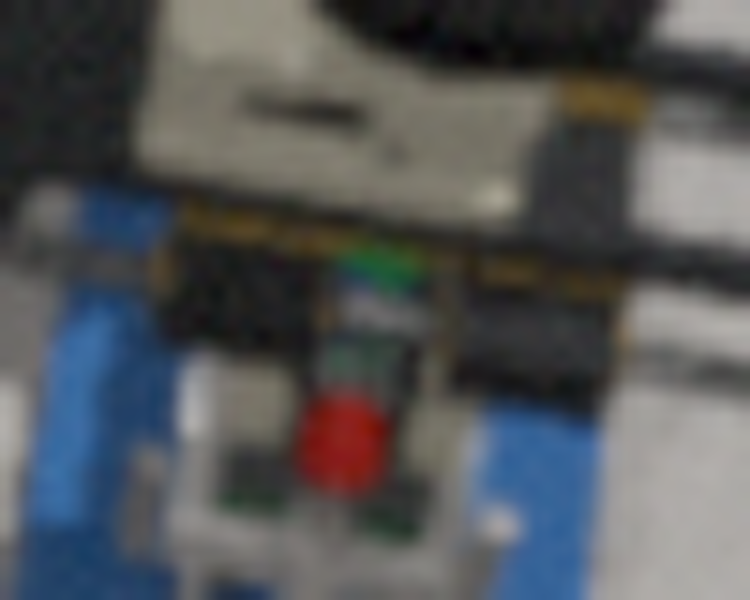

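```bash
python3 - <<'E'
from h import *
np.set_printoptions(precision=4,suppress=True)
T=load('top2')
for z in(.13,.16,.2,.25):
    print(z,plane(T,(232,208.7),z),plane(T,(240,210.4),z))
T=load('top1')
cv2.imwrite('pics/t1b.png',cv2.resize(T["pixels"][160:270,185:275,::-1],None,fx=5,fy=5,interpolation=cv2.INTER_CUBIC))
T=load('top4')
cv2.imwrite('pics/t4b.png',cv2.resize(T["pixels"][160:270,185:275,::-1],None,fx=5,fy=5,interpolation=cv2.INTER_CUBIC))
E
```

```text
0.13 [0.5286 0.2822 0.13  ] [0.522  0.2543 0.13  ]
0.16 [0.5257 0.2784 0.16  ] [0.5193 0.2511 0.16  ]
0.2 [0.5219 0.2733 0.2   ] [0.5156 0.2468 0.2   ]
0.25 [0.517  0.2669 0.25  ] [0.511  0.2415 0.25  ]
```

View pics/t1b.png

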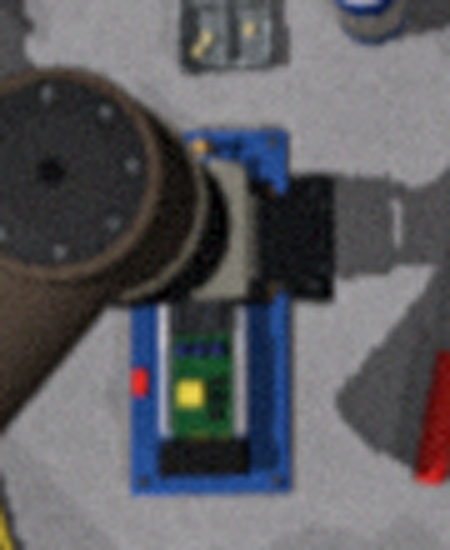

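View pics/t4b.png

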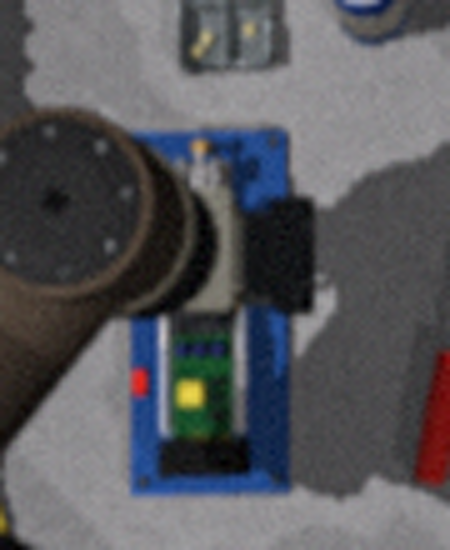

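```bash
python3 - <<'E'
from h import *
np.set_printoptions(precision=4,suppress=True)
def atx(s,px,x):
    c,d=ray(s,px); return c+d*(x-c[0])/d[0]
S=load('scene4'); print(atx(S,(348.2,234.8),.5264),atx(S,(348.2,234.8),.5169))
S=load('scene1'); print(atx(S,(345.4,213.0),.5166+.0095),atx(S,(345.4,213.0),.5166))
S=load('scene0'); c,d=ray(S,(82.3,110.)); 
for z in(.19,.21,.22,.23): print(c+d*(z-c[2])/d[2])
S=load('scene4');cv2.imwrite('pics/s4n.png',cv2.resize(S["pixels"][205:245,325:375,::-1],None,fx=15,fy=15,interpolation=cv2.INTER_NEAREST))
E
```

```text
[0.5264 0.3214 0.0974] [0.5169 0.3224 0.0825]
[0.5261 0.2992 0.2038] [0.5166 0.2999 0.1905]
[ 0.2721 -0.6365  0.19  ]
[ 0.2919 -0.6164  0.21  ]
[ 0.3018 -0.6063  0.22  ]
[ 0.3117 -0.5962  0.23  ]
```

View pics/s4n.png

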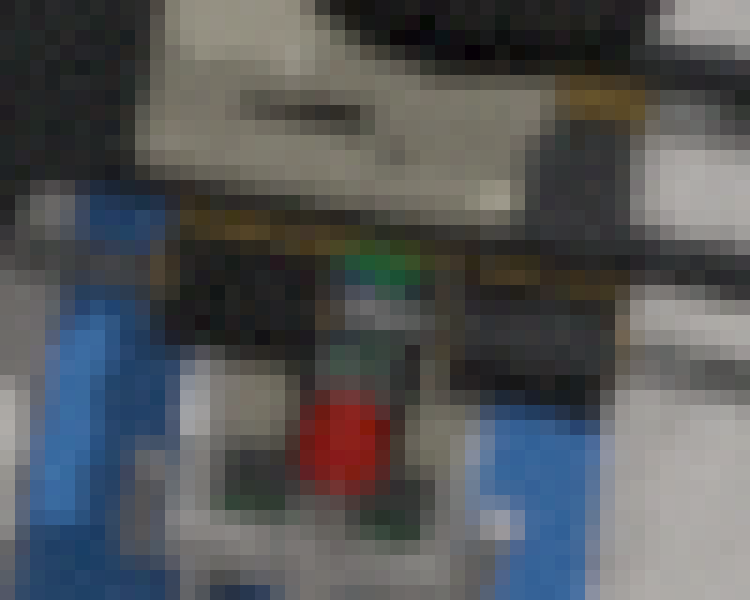

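Emit:
drive_tool:
  moves:
    - [0,0,0,0,0,0]
    - [0,0,0,0,0,0]
    - [0,0,0.02,0,0,0]
    - [0,0,0.04,0,0,0]
    - [0,0,0.06,0,0,0]
    - [0,0,0.06,0,0,0]
  fingers: -0.3

```text
clock: 7.0
tool_pos: [0.5166, 0.3189, 0.0527]
orientation: [179.8, 0.3, 89.7]
force: [1.3, -0.5, 0.5]
opening: 0.0306
```

Emit:
drive_tool:
  moves:
    - [0,0,0,0,0,0]
    - [0,0,0,0,0,0]
    - [0,0,0,0,0,0]
    - [0,0,0,0,0,0]
  fingers: -0.65

```text
clock: 7.4
tool_pos: [0.5167, 0.3201, 0.0528]
orientation: [179.8, 0.2, 89.8]
force: [-2.0, 5.4, -1.9]
opening: 0.0176
```

Emit:
drive_tool:
  moves:
    - [0,0,0,0,0,0]
    - [0,0,0,0,0,0]
    - [0,0,0.03,0,0,0]
    - [0,0,0.06,0,0,0]
    - [0,0,0.1,0,0,0]
    - [0,0,0.1,0,0,0]
  fingers: -0.3

```text
clock: 8.0
tool_pos: [0.5162, 0.3193, 0.0365]
orientation: [179.8, 0.3, 89.7]
force: [0.4, 0.1, 0.3]
opening: 0.0305
```

Emit:
drive_tool:
  moves:
    - [0,0,0,0,0,0]
    - [0,0,0,0,0,0]
    - [0,0,0,0,0,0]
    - [0,0,0,0,0,0]
  fingers: -0.65

```text
clock: 8.4
tool_pos: [0.5163, 0.3201, 0.0367]
orientation: [179.8, 0.2, 89.8]
force: [-0.8, 4.8, -1.7]
opening: 0.0184
```

Emit:
drive_tool:
  moves:
    - [0.005,0.025,-0.05,0,0,0]
    - [0.005,0.053,-0.098,0,0,0]
    - [0.005,0.087,-0.142,0,0,0]
    - [0.005,0.123,-0.183,0,0,0]
    - [0.005,0.165,-0.22,0,0,0]
    - [0.005,0.21,-0.253,0,0,0]
    - [0.005,0.21,-0.253,0,0,0]

```text
clock: 9.1
tool_pos: [0.5484, 0.3203, 0.0753]
orientation: [179.8, 0.2, 89.7]
force: [-2.9, -2.1, -0.6]
opening: 0.0181
```

```bash
python3 snap.py 5 310,190,390,290 195,170,275,270; python3 -c "
from go import *
go()"
```

```text
scene 6
top 6
t 9.2 pos [0.5474 0.3203 0.0748] rpy [179.8495   0.2473  89.7298] q [  48.1237   22.1728  -13.4538    0.3401  -54.4588 -138.5915] F [-2.2685 -3.4405 -1.2658] op 0.0177
```

View pics/scene5.png

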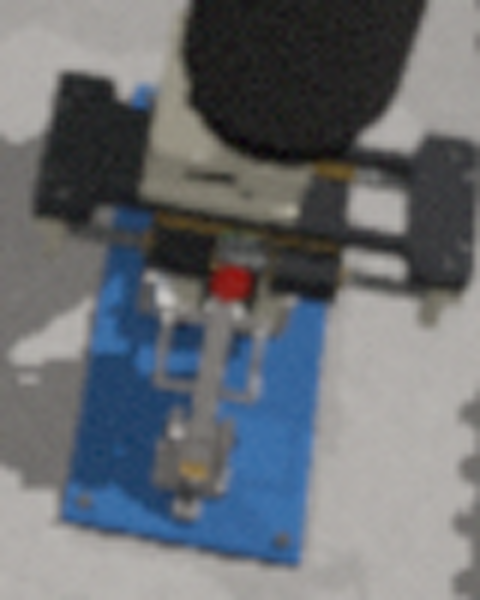

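Emit:
drive_tool:
  moves:
    - [0,0.05,-0.03,0,0,0]
    - [0,0.1,-0.051,0,0,0]
    - [0,0.15,-0.067,0,0,0]
    - [0,0.205,-0.081,0,0,0]
    - [0,0.26,-0.087,0,0,0]
    - [0,0.316,-0.09,0,0,0]
    - [0,0.37,-0.085,0,0,0]
    - [0,0.427,-0.076,0,0,0]

```text
clock: 10.0
tool_pos: [0.6126, 0.32, 0.0865]
orientation: [179.8, 0.2, 89.7]
force: [0.4, -2.1, -0.6]
opening: 0.0182
```

Emit:
drive_tool:
  moves:
    - [0,0.05,0.015,0,0,0]
    - [0,0.1,0.035,0,0,0]
    - [0,0.1,0.035,0,0,0]

```text
clock: 10.3
tool_pos: [0.6292, 0.32, 0.081]
orientation: [179.7, 0.2, 89.7]
force: [2.3, -2.6, 1.0]
opening: 0.018
```

```bash
python3 snap.py 6 310,190,390,290 195,170,275,270; python3 -c "
from go import *
go()"
```

```text
scene 6
top 6
t 10.4 pos [0.6282 0.32   0.0813] rpy [179.7726   0.2292  89.7191] q [  42.9776   27.7193   -3.3231    0.3767  -58.9497 -133.4523] F [ 1.1812 -3.7588 -0.6481] op 0.0181
```

View pics/scene6.png

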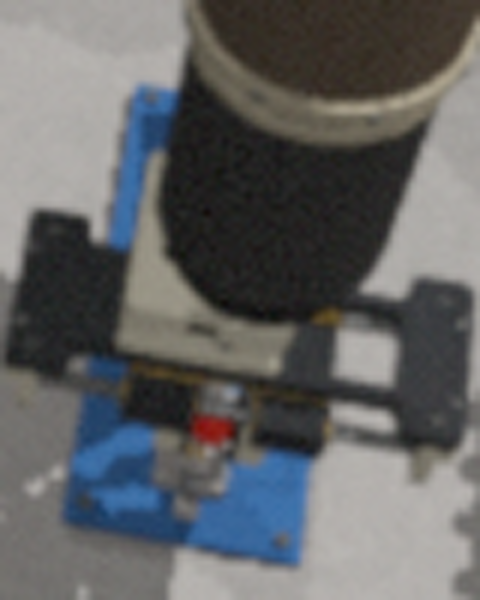

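Emit:
drive_tool:
  moves:
    - [0,0,0,0,0,0]
    - [0,0,0,0,0,0]
    - [0,0,-0.2,0,0,0]
    - [0,0,-0.5,0,0,0]
    - [0,-0.2,-0.5,0,0,0]
    - [0,-0.6,-0.5,0,0,0]
    - [0,-1,-0.5,0,0,0]
    - [0,-1,-0.5,0,0,0]
  fingers: 0

```text
clock: 11.2
tool_pos: [0.4742, 0.3211, 0.1563]
orientation: [179.8, 0.1, 89.8]
force: [1.4, 0.4, 0.5]
opening: 0.0439
```

```bash
python3 snap.py 7 310,190,390,290 195,170,275,270; python3 -c "
from go import *
go()"
```

```text
scene 6
top 6
t 11.3 pos [0.4752 0.3217 0.157 ] rpy [179.7417   0.095   89.8701] q [  53.8303   12.4807  -15.5758    0.3002  -61.8686 -144.1013] F [0.1461 0.8513 0.3083] op 0.0439
```

View pics/scene7.png

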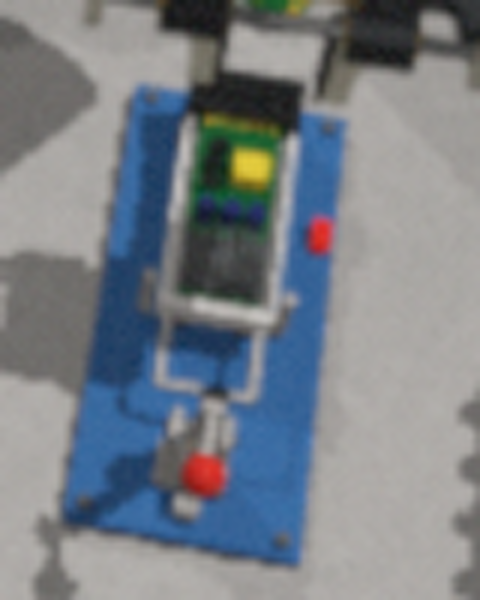

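```bash
python3 - <<'E'
from h import *
np.set_printoptions(precision=4,suppress=True)
def atx(s,px,x):
    c,d=ray(s,px); return c+d*(x-c[0])/d[0]
S=load('scene7'); print(atx(S,(354.8-.4,205.3-.4),.4752+.0095))
# knob open
print('knob', plane(S,(310+205.5/6-.5,190+475.5/6-.5),.054+.0834*np.sin(np.radians(22.6+108.9))))
E
sed -i 's/\.0188\*tz/TG*tz/; s/^yc=3.0/yc=3.0; TG=.0538/' t1.py
cat > t4.py <<'E'
from t1 import *
import sys
pg=float(sys.argv[1])
def H(a,x,z,yaw): return hangTCP(a,bar=(x,0,z),pg=pg,yaw=yaw)
for z in (0,.12):
    R=Rp(pg,0); g=np.array([.4597-.030,.319,.0405+z]); X=g+TG*R.apply([0,0,1])
    for q in allIK(X,R,8): print('cradle',z,X,q,'w',FK(q,True)[2][2])
for a,x,z in((75,-140,230),(55,-90,230),(40,-40,230),(30,-15,230),(25,8,230),(25,14,203),(18,14,203)):
    for yaw in (3,8,20):
        X,R=H(a,x,z,yaw)
        for q in allIK(X,R,8): print(a,x,yaw,X,q,'w',FK(q,True)[2][2])
E
for p in 90 100; do echo $p; python3 t4.py $p; done
```

```text
[0.4847 0.3214 0.1919]
knob [0.6493 0.3201 0.1165]
90
cradle 0 [ 0.43   0.319 -0.013] [  57.591   20.591  -30.998   -0.     -38.411 -147.591] w [0.268 0.422 0.399]
cradle 0.12 [0.43  0.319 0.107] [  57.591   11.716  -23.777   -0.     -54.507 -147.591] w [0.268 0.422 0.519]
75 -140 3 [ 0.406 -0.121  0.143] [  13.059  -12.514  -45.993    3.888  -41.807 -102.623] w [0.25  0.058 0.53 ]
75 -140 8 [ 0.407 -0.131  0.143] [  9.075 -11.206 -43.674   0.412 -42.535 -91.342] w [0.271 0.043 0.54 ]
75 -140 20 [ 0.413 -0.154  0.143] [ -0.081  -7.165 -37.473  -7.122 -45.788 -65.571] w [ 0.325 -0.     0.562]
55 -90 8 [ 0.493 -0.123  0.11 ] [  8.196  -6.716 -56.069   1.141  -5.649 -91.296] w [0.229 0.033 0.445]
55 -90 20 [ 0.497 -0.139  0.11 ] [-12.848  -0.392 -34.131 -36.954 -31.165 -29.356] w [ 0.372 -0.085  0.543]
40 -40 3 [ 0.577 -0.112  0.094] [-19.9     4.812 -34.466 -80.325 -17.601   5.05 ] w [ 0.385 -0.139  0.505]
40 -40 8 [ 0.577 -0.116  0.094] [-23.732   6.275 -32.931 -77.917 -24.332   8.455] w [ 0.389 -0.171  0.504]
40 -40 20 [ 0.579 -0.125  0.094] [-29.986  10.756 -27.832 -71.595 -38.194  
[... 3036 characters left out ...]
.593  26.346] w [ 0.462 -0.273  0.456]
25 14 3 [ 0.663 -0.108  0.052] [ -32.425   19.69   -32.901 -110.948  -30.558   46.163] w [ 0.409 -0.26   0.397]
25 14 8 [ 0.663 -0.109  0.052] [ -31.785   20.099  -29.886 -102.198  -32.432   39.896] w [ 0.429 -0.266  0.409]
25 14 20 [ 0.663 -0.111  0.052] [-31.831  22.441 -23.605 -87.006 -40.158  32.203] w [ 0.468 -0.291  0.421]
18 14 3 [ 0.681 -0.107  0.052] [ -39.605   27.366  -37.895 -123.377  -45.705   66.685] w [ 0.363 -0.3    0.312]
18 14 8 [ 0.681 -0.106  0.052] [ -38.998   27.035  -33.696 -114.61   -45.255   59.773] w [ 0.389 -0.315  0.33 ]
18 14 20 [ 0.681 -0.105  0.052] [-37.57   27.994 -25.147 -97.434 -48.726  47.649] w [ 0.444 -0.342  0.359]
```

The clip is open, with the knob at about scene (344,269), and the card is still seated. The visible fingertips consistently sit about 35 mm short of the reported TCP. The ball contact and three views agree on this, so I'm allowing for it. Next is the pre-grasp.

```bash
python3 - <<'E'
from go import *
R=Rp(100,0); g=np.array([.4297,.3198,.0405]); X=g+.0538*R.apply([0,0,1])
go((X-.07*R.apply([0,0,1]),R),(X,R))
E
```

```text
t 11.3 pos [0.4752 0.3217 0.157 ] rpy [179.7417   0.095   89.8701] q [  53.8303   12.4807  -15.5758    0.3002  -61.8686 -144.1013] F [0.1461 0.8513 0.3083] op 0.0439
row [-0.0124 -0.2872  0.6689] [ 0.171   0.0014 -0.0023] rows>= 2.1843013628267025
row [-0.0118 -0.3704  1.1281] [ 0.171   0.0014 -0.0023] rows>= 3.5622919505046156
```

Emit:
drive_tool:
  moves:
    - [0,-0.1,0,0.08,0,0]
    - [-0.012,-0.2,0.1,0.171,0,0]
    - [-0.012,-0.287,0.3,0.171,0,0]
    - [-0.012,-0.287,0.55,0.171,0,0]
    - [-0.012,-0.287,0.66,0.171,0,0]
    - [-0.012,-0.287,0.67,0.171,0,0]
    - [-0.012,-0.287,0.67,0.171,0,0]
  fingers: 1

```text
clock: 12.0
tool_pos: [0.433, 0.3202, 0.0565]
orientation: [-170.0, 0.1, 89.9]
force: [-0.7, 0.3, -0.3]
opening: 0.0868
```

```bash
python3 snap.py 8 310,190,390,290 195,170,275,270; python3 - <<'E'
from go import *
R=Rp(100,0); g=np.array([.4297,.3198,.0405]); X=g+.0538*R.apply([0,0,1])
go((X-.03*R.apply([0,0,1]),R),(X,R))
E
```

```text
scene 6
top 6
t 12.1 pos [0.4335 0.3208 0.0576] rpy [-170.0937    0.0037   89.8896] q [  50.9334   20.5359  -15.8335   -8.8661  -60.1974 -136.1894] F [-0.0079 -0.1313 -0.3032] op 0.0873
row [-0.0064 -0.0054  0.275 ] [ 0.0016 -0.0003 -0.0018] rows>= 0.8254232683579978
row [-0.0065 -0.0057  0.475 ] [ 0.0016 -0.0003 -0.0018] rows>= 1.4252742247824919
```

View pics/scene8.png

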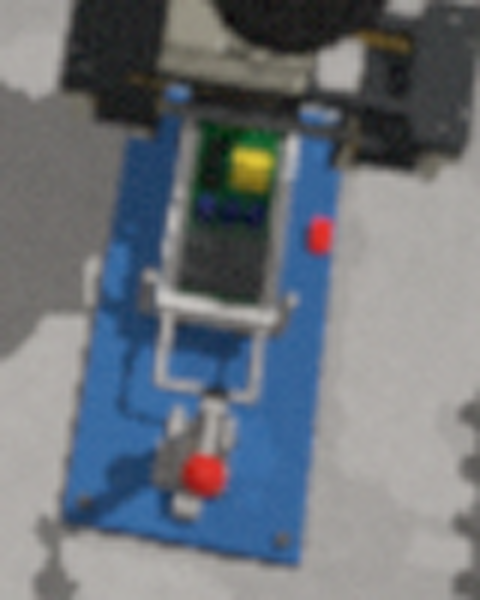

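Emit:
drive_tool:
  moves:
    - [-0.006,-0.006,0.08,0,0,0]
    - [-0.006,-0.006,0.16,0,0,0]
    - [-0.006,-0.006,0.25,0,0,0]
    - [-0.006,-0.006,0.25,0,0,0]

```text
clock: 12.5
tool_pos: [0.4245, 0.3186, 0.0185]
orientation: [-169.9, 0.2, 89.9]
force: [0.4, 0.0, 0.1]
opening: 0.0878
```

```bash
python3 snap.py 9 310,190,390,290 195,170,275,270; python3 - <<'E'
from go import *
R=Rp(100,0); g=np.array([.4297,.3198,.0405]); X=g+.0538*R.apply([0,0,1])
go((X-.03*R.apply([0,0,1]),R),(X,R))
E
```

```text
scene 6
top 6
t 12.6 pos [0.4258 0.3195 0.0202] rpy [-170.0461    0.0736   89.9043] q [  51.4383   22.5888  -18.4924   -9.389   -55.5673 -135.7736] F [0.6433 0.3106 0.4147] op 0.0873
row [0.002  0.002  0.0208] [ 0.0008  0.0009 -0.0018] rows>= 0.06284050714042376
row [0.0022 0.0019 0.2208] [ 0.0008  0.0009 -0.0018] rows>= 0.6623145432203662
```

View pics/scene9.png

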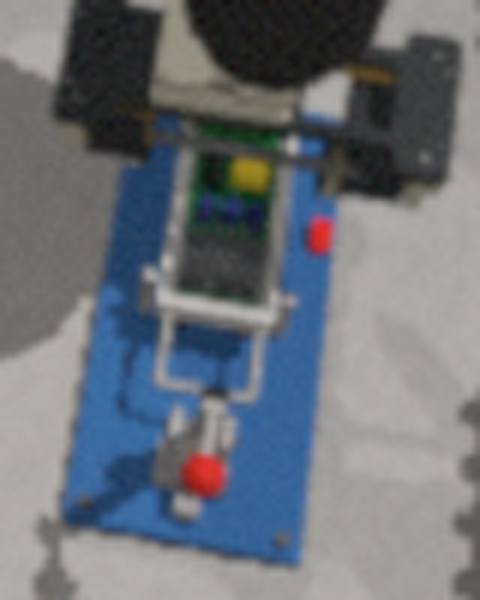

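View pics/top9.png

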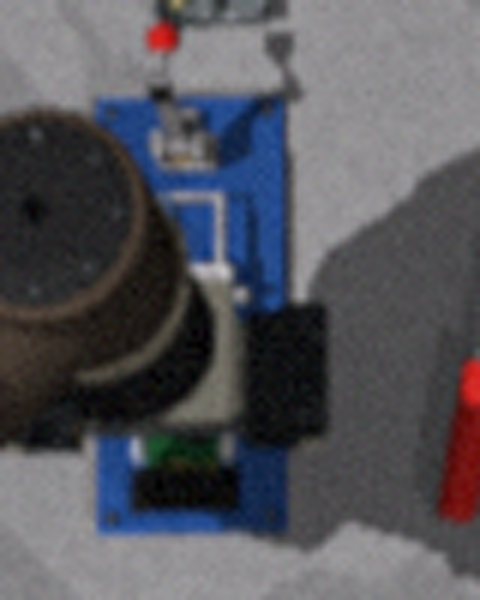

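Emit:
drive_tool:
  moves:
    - [0.002,0.002,0.05,0,0,0]
    - [0.002,0.002,0.1,0,0,0]
    - [0.002,0.002,0.1,0,0,0]

```text
clock: 12.9
tool_pos: [0.4228, 0.3192, 0.0042]
orientation: [-170.0, 0.1, 89.9]
force: [-0.1, 0.3, 0.3]
opening: 0.0879
```

Emit:
drive_tool:
  moves:
    - [0,0,0.04,0,0,0]
    - [0,0,0.07,0,0,0]
    - [0,0,0.09,0,0,0]
    - [0,0,0.09,0,0,0]

```text
clock: 13.3
tool_pos: [0.4201, 0.3189, -0.0096]
orientation: [-169.9, 0.2, 89.9]
force: [-1.1, -0.2, 0.1]
opening: 0.0876
```

```bash
python3 snap.py 10 310,190,390,290 195,170,275,270; python3 - <<'E'
from go import *
R=Rp(100,0); g=np.array([.4297,.3198,.0405]); X=g+.0538*R.apply([0,0,1])
go((X,R))
E
```

```text
scene 6
top 6
t 13.4 pos [ 0.4205  0.3192 -0.0091] rpy [-169.9706    0.1503   89.8983] q [  51.8099   24.5114  -20.1872   -9.8912  -52.0614 -135.3736] F [-0.7469 -0.3386  0.3887] op 0.0879
row [0.0041 0.0032 0.0226] [-0.0005  0.0022 -0.0021] rows>= 0.06944950801459865
```

View pics/scene10.png

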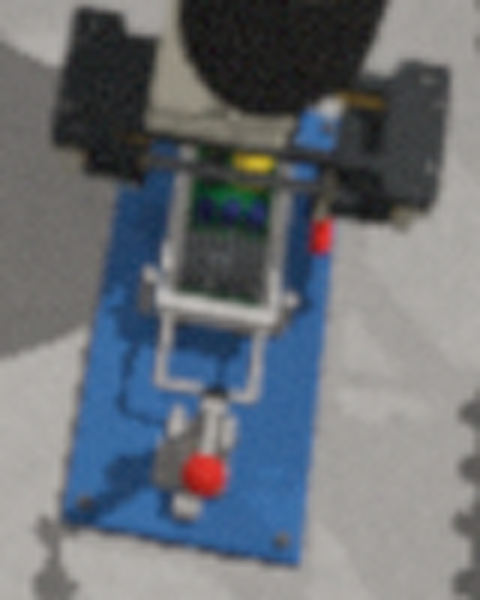

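Emit:
drive_tool:
  moves:
    - [0.004,0,0.015,0,0,0]
    - [0.004,0,0.015,0,0,0]
    - [0.004,0,0.015,0,0,0]
    - [0.004,0,0.015,0,0,0]
  fingers: -0.2

```text
clock: 13.8
tool_pos: [0.4201, 0.3199, -0.0112]
orientation: [-170.0, 0.1, 89.9]
force: [-0.4, 0.9, -1.4]
opening: 0.0611
```

```bash
python3 snap.py 11 310,190,390,290 195,170,275,270; python3 -c "
from go import *
go()"
```

```text
scene 6
top 6
t 13.9 pos [ 0.4201  0.32   -0.0112] rpy [-169.9783    0.1331   89.8925] q [  51.8801   24.677   -20.2592   -9.9434  -51.8005 -135.381 ] F [-0.1567  0.582  -0.0967] op 0.0597
```

View pics/scene11.png

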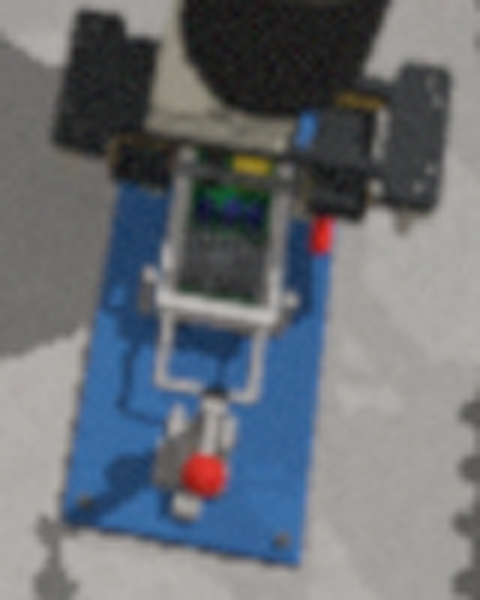

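Emit:
drive_tool:
  moves:
    - [0,0.02,-0.0035,0,0,0]
    - [0,0.04,-0.007,0,0,0]
    - [0,0.06,-0.0105,0,0,0]
    - [0,0.072,-0.0127,0,0,0]
    - [0,0.072,-0.0127,0,0,0]

```text
clock: 14.4
tool_pos: [0.4316, 0.3198, -0.0112]
orientation: [-170.0, 0.1, 89.9]
force: [-0.1, -0.4, -0.0]
opening: 0.0598
```

```bash
python3 snap.py 12 310,190,390,290 195,170,275,270; python3 -c "
from go import *
go()"
```

```text
scene 6
top 6
t 14.5 pos [ 0.4316  0.3198 -0.0112] rpy [-170.0114    0.1321   89.8862] q [  50.9909   25.3537  -19.1151   -9.7131  -52.3442 -134.716 ] F [ 0.686  -1.4215 -0.5143] op 0.0599
```

View pics/scene12.png

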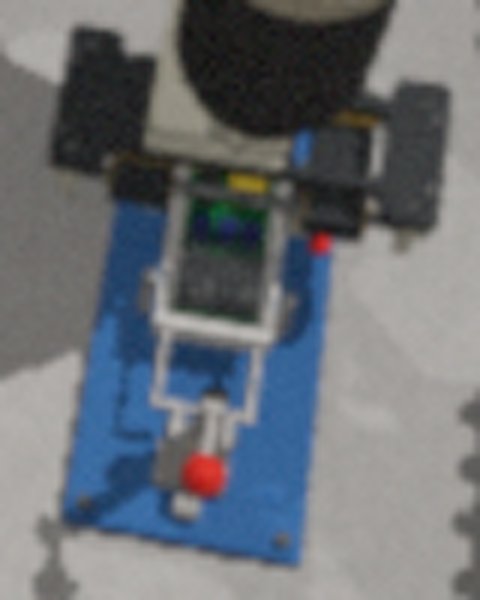

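The card slid out with the gripper: the tray's end moved about 3.3 px, or roughly 11.5 mm. Now I'll lift.

Emit:
drive_tool:
  moves:
    - [0,-0.02,-0.1,0,0,0]
    - [0,-0.045,-0.25,0,0,0]
    - [0,-0.09,-0.5,0,0,0]
    - [0,-0.13,-0.75,0,0,0]
    - [0,-0.17,-0.97,0,0,0]
    - [0,-0.17,-0.97,0,0,0]

```text
clock: 15.1
tool_pos: [0.4341, 0.3221, 0.1427]
orientation: [-170.4, -0.2, 89.9]
force: [0.3, -0.1, -1.2]
opening: 0.0597
```

```bash
python3 snap.py 13 290,170,400,290 175,150,285,270; python3 -c "
from go import *
go()"
```

```text
scene 5
top 5
t 15.2 pos [0.4318 0.3205 0.1381] rpy [-170.1001    0.0046   89.8827] q [  51.0901   15.7921  -11.0423   -8.2166  -69.6031 -137.9063] F [-0.0115 -0.058  -1.7885] op 0.0596
```

View pics/scene13.png

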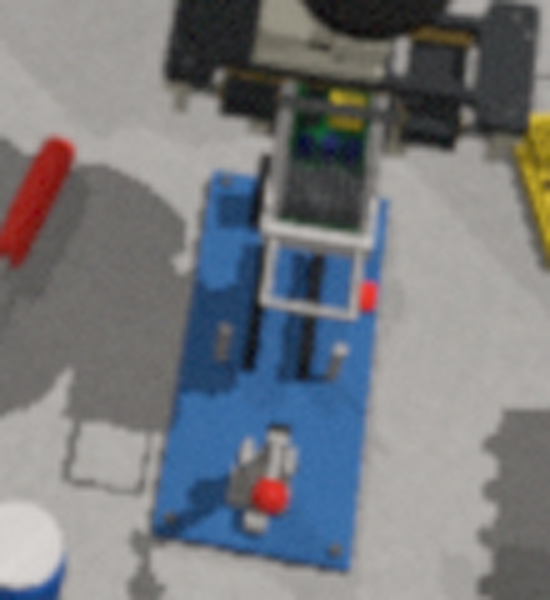

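```bash
python3 - <<'E'
from h import *
S=load('scene13');T=load('top13')
for y in(-.0235,.0235): print(proj(S,[.5736,.3205+y,.1916]), proj(T,[.5736,.3205+y,.1916]))
print(tri(S,(351.9-.4,232-.4),T,proj(T,[.5736,.3205,.19])))
print(plane(S,(351.5,231.6),.19))
E
```

```text
(np.float64(341.9967277495122), np.float64(229.6379525459614)) (np.float64(225.08131424130983), np.float64(193.70544138435122))
(np.float64(359.497320513029), np.float64(232.7041922965969)) (np.float64(211.05242492062902), np.float64(194.02077550325566))
(array([0.57353806, 0.32169482, 0.18970993]), np.float64(0.0022803690857576397))
[0.57349683 0.32280692 0.19      ]
```

View pics/top13.png

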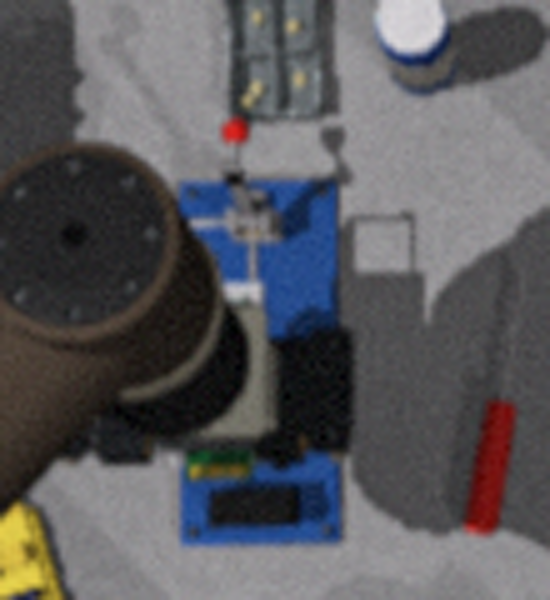

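```bash
cat > t5.py <<'E'
from t1 import *
pg=100
def H(a,x,z,yaw,y=0): return hangTCP(a,bar=(x,y,z),pg=pg,yaw=yaw)
WP=[(np.array([.4318,.3205,.1381]),Rp(100,0)),(np.array([.40,.18,.15]),Rp(95,5)),(np.array([.385,.03,.15]),Rp(90,10)),(np.array([.39,-.10,.145]),Rp(86,17)),
 H(75,-140,230,20),H(65,-115,230,20),H(55,-90,232,20),H(47,-65,232,20),H(40,-40,232,18),H(33,-15,232,13),H(28,10,232,8),H(28,14,206,6),H(28,14,198,6)]
if __name__=='__main__':
    q=np.array([51.0901,15.7921,-11.0423,-8.2166,-69.6031,-137.9063])
    for i,w in enumerate(WP):
        P=FK(q,True)[2]
        print('--',i,w[0],q,'w',P[2],'w2',P[3],'bar',w[0]-TG*w[1].apply([0,0,1])+Ro.from_rotvec(w[1].apply([1,0,0])*np.radians(0)).apply(.1325*(w[1]*Ro.from_euler('x',-(pg-90),degrees=True)).apply([0,1,0])))
        if i+1<len(WP):
            a,b=WP[i],WP[i+1]; rv=(a[1].inv()*b[1]).as_rotvec()
            n=int(max(np.linalg.norm(b[0]-a[0])/.02,np.degrees(np.linalg.norm(rv))/4))+1
            for k in range(1,n+1):
                X=a[0]+(b[0]-a[0])*k/n; R=a[1]*Ro.from_rotvec(rv*k/n)
                q2,e,r=IK(X,R,q)
                if e>.002 or r>1: print('   ERR',k,n,e,r,q2)
                q=q2
E
python3 t5.py
```

```text
-- 0 [0.432 0.321 0.138] [  51.09    15.792  -11.042   -8.217  -69.603 -137.906] w [0.363 0.449 0.568] w2 [0.503 0.32  0.544] bar [0.574 0.321 0.191]
-- 1 [0.4  0.18 0.15] [  46.681    3.311  -26.18    -3.688  -64.294 -129.971] w [0.301 0.319 0.571] w2 [0.436 0.183 0.56 ] bar [0.536 0.192 0.215]
-- 2 [0.385 0.03  0.15 ] [  34.236   -6.154  -36.602    0.     -59.552 -114.236] w [0.277 0.189 0.562] w2 [0.385 0.03  0.562] bar [0.514 0.053 0.227]
-- 3 [ 0.39  -0.1    0.145] [ 13.809  -6.712 -37.817  -0.272 -54.901 -86.661] w [0.317 0.078 0.557] w2 [ 0.363 -0.108  0.556] bar [ 0.509 -0.064  0.231]
-- 4 [ 0.404 -0.157  0.142] [  3.446  -3.071 -34.601  -1.766 -53.689 -72.46 ] w [0.362 0.022 0.557] w2 [ 0.371 -0.17   0.552] bar [ 0.52  -0.115  0.23 ]
-- 5 [ 0.446 -0.15   0.122] [  0.579  -2.536 -36.623  -7.394 -41.969 -65.682] w [0.357 0.004 0.54 ] w2 [ 0.345 -0.187  0.52 ] bar [ 0.545 -0.114  0.23 ]
-- 6 [ 0.49  -0.142  0.107] [ -3.344  -0.313 -36.152 -18.261 -32.306 -53.054] w [ 0.372 -0.022  0.529] w2 [ 0.326 -0.202  0.48 ] bar [ 0.57  -0.113  0.232]
-- 7 [ 0.532 -0.134  0.096] [ -8.678  
[... 200 characters left out ...]
0.434 -0.106  0.521] w2 [ 0.32  -0.207  0.405] bar [ 0.62  -0.11   0.232]
-- 9 [ 0.613 -0.116  0.084] [-18.766  10.213 -27.833 -68.216 -24.496  -0.816] w [ 0.447 -0.152  0.505] w2 [ 0.32  -0.184  0.365] bar [ 0.645 -0.109  0.232]
-- 10 [ 0.651 -0.11   0.082] [-23.508  13.425 -27.574 -86.679 -24.363  17.032] w [ 0.449 -0.195  0.48 ] w2 [ 0.329 -0.155  0.335] bar [ 0.67  -0.107  0.232]
-- 11 [ 0.655 -0.109  0.056] [-26.651  16.843 -28.957 -96.236 -25.32   28.422] w [ 0.445 -0.223  0.442] w2 [ 0.332 -0.143  0.309] bar [ 0.674 -0.107  0.206]
-- 12 [ 0.655 -0.109  0.048] [-27.805  18.011 -29.367 -98.424 -26.308  31.783] w [ 0.442 -0.233  0.43 ] w2 [ 0.332 -0.143  0.301] bar [ 0.674 -0.107  0.198]
```

```bash
cat > t6.py <<'E'
import t5
from t5 import *
H=t5.H
ys=[(65,-115,230,20,0),(55,-90,232,18,0),(47,-65,232,14,4),(40,-40,232,11,5),(33,-15,232,8,5),(28,10,232,6,4),(28,14,206,5,3),(28,14,198,5,2)]
WP=t5.WP[:5]+[H(a,x,z,yw,y) for a,x,z,yw,y in ys]
def tocab(p): return Rz(-yc).apply(np.asarray(p)-np.array([.660,-.108,0]))
def chk(X,R):
    out=[]
    for sx in(-.0965,.0965):
        for sy in(-.039,.039):
            for z in np.arange(-.1,-.25,-.01): out.append(tocab(X+R.apply([sx,sy,z])))
    out=np.array(out); ins=out[out[:,0]>-.112]
    return (None if len(ins)==0 else (ins[:,1].min(),ins[:,1].max(),ins[:,2].max(),ins[:,2].min(),out[:,0].max()))
if __name__=='__main__':
    q=np.array([3.446,-3.071,-34.601,-1.766,-53.689,-72.46])
    for i in range(4,len(WP)):
        w=WP[i];P=FK(q,True)[2]
        print('--',i,w[0],q,'w',P[2],'box',chk(*w))
        if i+1<len(WP):
            a,b=WP[i],WP[i+1]; rv=(a[1].inv()*b[1]).as_rotvec()
            n=int(max(np.linalg.norm(b[0]-a[0])/.02,np.degrees(np.linalg.norm(rv))/4))+1
            for k in range(1,n+1):
                X=a[0]+(b[0]-a[0])*k/n; R=a[1]*Ro.from_rotvec(rv*k/n)
                q2,e,r=IK(X,R,q)
                if e>.002 or r>1: print('   ERR',k,n,e,r,q2)
                q=q2
E
python3 t6.py
```

```text
-- 4 [ 0.404 -0.157  0.142] [  3.446  -3.071 -34.601  -1.766 -53.689 -72.46 ] w [0.362 0.022 0.557] box None
-- 5 [ 0.446 -0.15   0.122] [  0.579  -2.536 -36.623  -7.394 -41.969 -65.682] w [0.357 0.004 0.54 ] box None
-- 6 [ 0.489 -0.139  0.107] [ -1.532  -1.082 -37.822 -16.147 -30.535 -58.175] w [ 0.36  -0.01   0.523] box None
-- 7 [ 0.53  -0.124  0.096] [ -0.587   0.903 -39.117 -24.333 -19.444 -54.594] w [ 0.364 -0.004  0.502] box None
-- 8 [ 0.571 -0.115  0.089] [ -3.691   4.375 -35.581 -40.945 -14.404 -38.602] w [ 0.4   -0.026  0.501] box (np.float64(-0.10233594151240148), np.float64(-0.10233594151240148), np.float64(0.19063768753176388), np.float64(0.19063768753176388), np.float64(-0.11035379279831886))
-- 9 [ 0.613 -0.108  0.084] [-13.768   8.629 -30.029 -68.235 -16.98   -7.424] w [ 0.439 -0.108  0.504] box (np.float64(-0.09992475925762488), np.float64(0.09425306772635805), np.float64(0.20109489962963378), np.float64(0.18063494882775885), np.float64(-0.08522503756267012))
-- 10 [ 0.651 -0.106  0.082] [-22.554  12.884 -28.39  -89.07  -22.13   17.518] w [ 0.446 -0.185  0.479] box (np.float64(-0.09876217830944997), np.float64(0.09648657799676531), np.float64(0.21089037623504622), np.float64(0.11248584893418247), np.float64(-0.059006755705795076))
-- 11 [ 0.655 -0.106  0.056] [-26.427  16.631 -29.54  -98.134 -24.523  29.544] w [ 0.442 -0.22   0.441] box (np.float64(-0.0979544023757446), np.float64(0.0968531097477332), np.float64(0.19104699098830277), np.float64(0.08648584893418239), np.float64(-0.05674583057798308))
-- 12 [ 0.655 -0.107  0.048] [ -27.717   17.843  -29.943 -100.297  -25.651   32.974] w [ 0.439 -0.231  0.428] box (np.float64(-0.0989544023757446), np.float64(0.0958531097477332), np.float64(0.1830469909883028), np.float64(0.07848584893418241), np.float64(-0.05674583057798315))
```

```bash
cat > nx.py <<'E'
import sys
from go import *
from t6 import WP
go(*[WP[int(i)] for i in sys.argv[1:]])
E
python3 nx.py 1 2
```

```text
t 15.2 pos [0.432 0.321 0.138] rpy [-170.1      0.005   89.883] q [  51.09    15.792  -11.042   -8.217  -69.603 -137.906] F [-0.012 -0.058 -1.788] op 0.0596
row [-0.937 -0.22  -0.042] [-0.082 -0.011 -0.085] rows>= 2.891731027775165
row [-1.938 -0.317 -0.025] [-0.165 -0.014 -0.168] rows>= 5.890581585169444
```

Emit:
drive_tool:
  moves:
    - [-0.2,-0.05,-0.01,-0.02,0,-0.02]
    - [-0.45,-0.11,-0.02,-0.04,-0.005,-0.04]
    - [-0.7,-0.16,-0.03,-0.06,-0.01,-0.06]
    - [-0.94,-0.22,-0.042,-0.082,-0.011,-0.085]
    - [-0.94,-0.22,-0.042,-0.082,-0.011,-0.085]

```text
clock: 15.7
tool_pos: [0.3971, 0.1755, 0.1494]
orientation: [-174.9, 0.1, 95.0]
force: [0.4, 0.3, -1.0]
opening: 0.0598
```

```bash
python3 nx.py 2
```

```text
t 15.7 pos [0.397 0.175 0.149] rpy [-174.918    0.07    94.975] q [  46.537    2.971  -26.634   -3.682  -64.294 -129.855] F [ 0.415  0.34  -1.05 ] op 0.0598
row [-0.959 -0.164  0.012] [-0.085 -0.003 -0.084] rows>= 2.9192198241658844
```

Emit:
drive_tool:
  moves:
    - [-0.24,-0.04,0,-0.02,0,-0.02]
    - [-0.48,-0.08,0.005,-0.04,0,-0.04]
    - [-0.72,-0.12,0.01,-0.06,0,-0.06]
    - [-0.96,-0.164,0.012,-0.085,0,-0.084]
    - [-0.96,-0.164,0.012,-0.085,0,-0.084]

```text
clock: 16.2
tool_pos: [0.3823, 0.0264, 0.149]
orientation: [-179.9, -0.1, 99.9]
force: [1.3, 0.6, -0.7]
opening: 0.0598
```

```bash
python3 nx.py 3 4
```

```text
t 16.2 pos [0.382 0.026 0.149] rpy [-179.912   -0.116   99.901] q [  33.803   -6.354  -36.844   -0.165  -59.543 -113.819] F [ 1.259  0.557 -0.653] op 0.0598
row [-0.839 -0.095  0.025] [-0.068  0.002 -0.118] rows>= 2.533783778061097
row [-1.233 -0.065  0.046] [-0.084  0.005 -0.168] rows>= 3.7063622691690457
```

Emit:
drive_tool:
  moves:
    - [-0.2,-0.03,0,-0.017,0,-0.03]
    - [-0.4,-0.06,0.01,-0.034,0,-0.06]
    - [-0.6,-0.08,0.02,-0.05,0,-0.09]
    - [-0.8,-0.095,0.025,-0.065,0,-0.118]
    - [-0.9,-0.09,0.03,-0.07,0.002,-0.13]
    - [-1,-0.085,0.04,-0.075,0.003,-0.14]
    - [-1,-0.085,0.04,-0.075,0.003,-0.14]

```text
clock: 16.9
tool_pos: [0.3948, -0.1246, 0.1416]
orientation: [175.7, -0.0, 108.2]
force: [-0.0, 0.5, -1.4]
opening: 0.0597
```

```bash
python3 nx.py 4 5
```

```text
t 16.9 pos [ 0.395 -0.125  0.142] rpy [175.72   -0.017 108.181] q [  9.325  -5.171 -36.795  -0.833 -54.152 -80.682] F [-0.032  0.455 -1.398] op 0.0597
row [-0.228 -0.007 -0.001] [-0.012  0.002 -0.03 ] rows>= 0.6846861491554529
row [-0.268  0.257  0.153] [-0.179  0.005 -0.03 ] rows>= 1.2657573633991281
```

Emit:
drive_tool:
  moves:
    - [-0.12,0,0,0,0,-0.015]
    - [-0.23,0,0,-0.012,0,-0.03]
    - [-0.24,0.08,0.05,-0.06,0.003,-0.03]
    - [-0.255,0.17,0.1,-0.12,0.005,-0.03]
    - [-0.268,0.257,0.153,-0.179,0.005,-0.03]
    - [-0.268,0.257,0.153,-0.179,0.005,-0.03]

```text
clock: 17.5
tool_pos: [0.4442, -0.1496, 0.12]
orientation: [165.1, -0.1, 109.9]
force: [0.3, 0.4, -1.9]
opening: 0.0596
```

```bash
python3 snap.py 14 100,80,260,280 280,110,440,280; python3 nx.py 6
```

```text
scene 3
top 3
t 17.6 pos [ 0.445 -0.15   0.121] rpy [165.141  -0.051 109.993] q [  0.62   -2.527 -36.626  -7.359 -42.101 -65.767] F [ 0.228  0.125 -2.242] op 0.06
row [-0.032  0.266  0.17 ] [-0.169 -0.012  0.031] rows>= 1.2031811373418895
```

View pics/scene14.png

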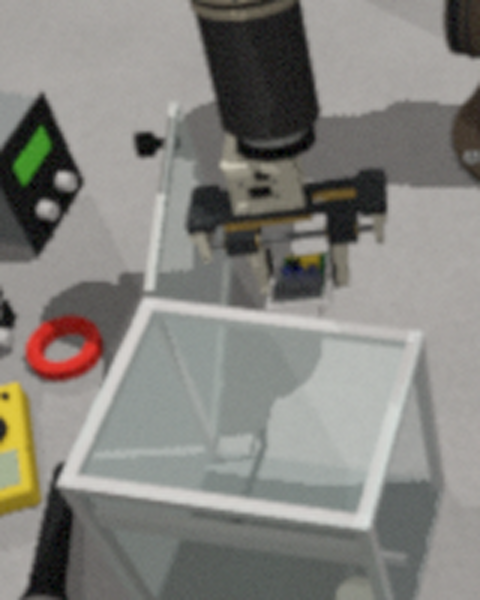

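View pics/top14.png

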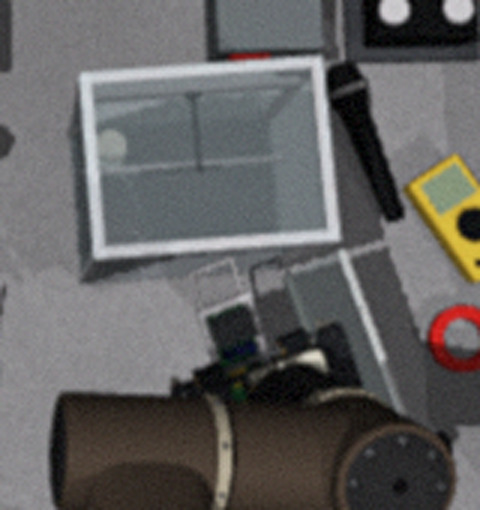

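```bash
python3 - <<'E'
from h import *
from ik import FK
from t1 import *
T=load('top14');S=load('scene14')
X=np.array([.445,-.15,.121]); R=Ro.from_euler('xyz',[165.141,-.051,109.993],degrees=True)
cardR=R*Ro.from_euler('x',-10,degrees=True)  # y of this = card x, -z = card z
g=X-TG*R.apply([0,0,1]); cx=cardR.apply([0,1,0]); cz=-cardR.apply([0,0,1])
for nm,(a,y,z) in dict(barL=(.1325,.0235,.0),barR=(.1325,-.0235,0),trayL=(.09,.03,.006),trayR=(.09,-.03,.006)).items():
    p=g+a*cx+y*cardR.apply([1,0,0])+z*cz
    print(nm,p,'top',(np.array(proj(T,p))-[280,110]+.5)*3-.5,'scene',(np.array(proj(S,p))-[100,80]+.5)*3-.5)
E
python3 - <<'E'
import cv2,pickle
for n,b in(('top',(330,180,380,230)),('scene',(180,155,220,190))):
    s=pickle.load(open(f'pics/{n}14.pkl','rb')); x0,y0,x1,y1=b
    cv2.imwrite(f'pics/{n}14z.png',cv2.resize(s['pixels'][y0:y1,x0:x1,::-1],None,fx=12,fy=12,interpolation=cv2.INTER_CUBIC))
E
```

```text
barL [ 0.537 -0.092  0.229] top [190.671 273.135] scene [320.853 323.306]
barR [ 0.553 -0.136  0.229] top [230.925 257.478] scene [270.05 328.96]
trayL [ 0.496 -0.1    0.216] top [197.646 311.531] scene [328.597 297.405]
trayR [ 0.517 -0.156  0.216] top [248.679 291.625] scene [265.725 304.299]
```

View pics/top14z.png

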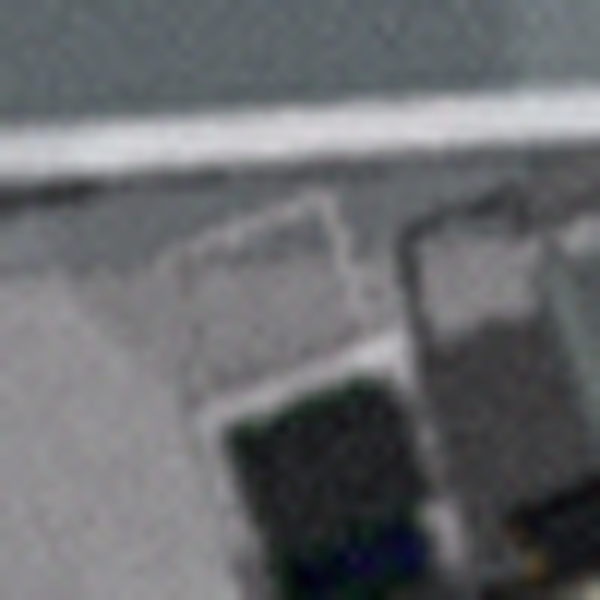

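View pics/scene14z.png

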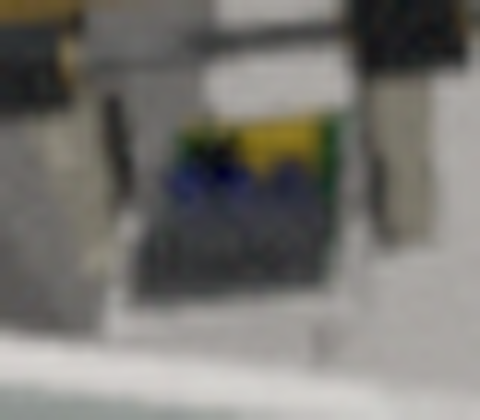

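The view from above matches the prediction to within about 1 px: bar corners at (343.8,201.3) and (357.1,196.3). In the scene view the tray end may sit a few mm low, so I'll enter with the bar at 235 mm.

```bash
sed -i 's/,232,/,235,/g' t6.py; python3 nx.py 6 7
```

```text
t 17.6 pos [ 0.445 -0.15   0.121] rpy [165.141  -0.051 109.993] q [  0.62   -2.527 -36.626  -7.359 -42.101 -65.767] F [ 0.228  0.125 -2.242] op 0.06
row [-0.032  0.271  0.151] [-0.169 -0.012  0.031] rows>= 1.2031811373418895
row [-0.028  0.534  0.294] [-0.302 -0.041  0.091] rows>= 2.223505854174266
```

Emit:
drive_tool:
  moves:
    - [-0.015,0.09,0.05,-0.055,-0.004,0.01]
    - [-0.03,0.18,0.1,-0.11,-0.008,0.02]
    - [-0.032,0.27,0.15,-0.169,-0.012,0.031]
    - [-0.03,0.36,0.2,-0.213,-0.02,0.05]
    - [-0.03,0.45,0.25,-0.258,-0.03,0.07]
    - [-0.028,0.534,0.294,-0.302,-0.041,0.091]
    - [-0.028,0.534,0.294,-0.302,-0.041,0.091]

```text
clock: 18.3
tool_pos: [0.5291, -0.1225, 0.0983]
orientation: [147.1, -0.1, 104.1]
force: [-0.4, -0.7, -1.6]
opening: 0.0599
```

```bash
python3 snap.py 15 130,130,250,260 310,130,410,240;  python3 nx.py 7 8 9
```

```text
scene 4
top 5
t 18.4 pos [ 0.529 -0.123  0.099] rpy [147.137  -0.035 104.152] q [ -0.435   0.571 -39.041 -23.708 -19.947 -55.258] F [ 0.128  0.668 -1.633] op 0.0597
row [-0.004  0.     0.001] [-0.002 -0.002  0.002] rows>= 0.02416795717337363
row [-0.013  0.208  0.193] [-0.119 -0.032  0.042] rows>= 0.9082510232724449
row [-0.04   0.428  0.375] [-0.235 -0.066  0.078] rows>= 1.7942742286773408
```

View pics/scene15.png

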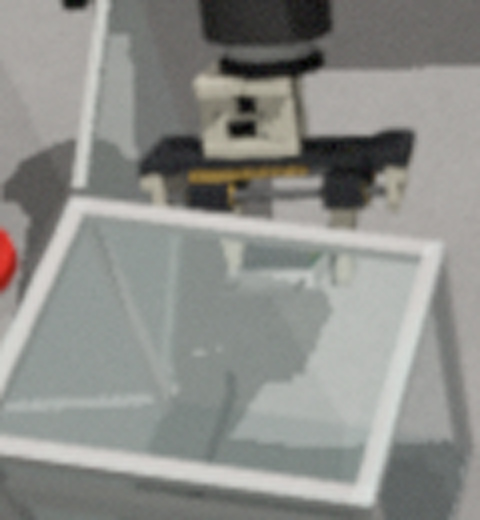

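View pics/top15.png

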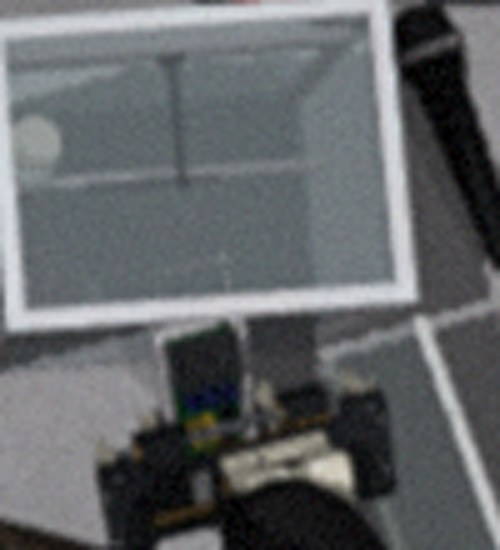

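The handle is now under the front rail and lined up with the hook. The hook tip is at about top-view (347,166), and the bar's right corner at about (354,181).

Emit:
drive_tool:
  moves:
    - [-0.005,0.07,0.065,-0.04,-0.01,0.014]
    - [-0.01,0.14,0.13,-0.08,-0.02,0.028]
    - [-0.013,0.208,0.193,-0.119,-0.032,0.042]
    - [-0.02,0.28,0.255,-0.158,-0.043,0.054]
    - [-0.03,0.355,0.315,-0.197,-0.055,0.066]
    - [-0.04,0.428,0.375,-0.235,-0.066,0.078]
    - [-0.04,0.428,0.375,-0.235,-0.066,0.078]
    - [-0.04,0.428,0.375,-0.235,-0.066,0.078]

```text
clock: 19.2
tool_pos: [0.6124, -0.1095, 0.0869]
orientation: [133.1, -0.0, 98.0]
force: [-0.0, -0.6, -1.3]
opening: 0.0599
```

```bash
python3 snap.py 16 130,130,250,260 310,130,410,240;  python3 nx.py 9 10 11
```

```text
scene 4
top 5
t 19.3 pos [ 0.612 -0.108  0.087] rpy [133.08    0.012  98.107] q [-13.084   8.198 -30.125 -66.722 -16.695  -9.347] F [-0.109  0.184 -2.75 ] op 0.0594
row [0.001 0.001 0.003] [-0.001 -0.001  0.001] rows>= 0.015632480482110907
row [-0.016  0.163  0.198] [-0.085 -0.027  0.023] rows>= 0.7701069963747156
row [-0.023  0.039  0.349] [-0.085 -0.039  0.034] rows>= 1.0560718173341306
```

View pics/scene16.png

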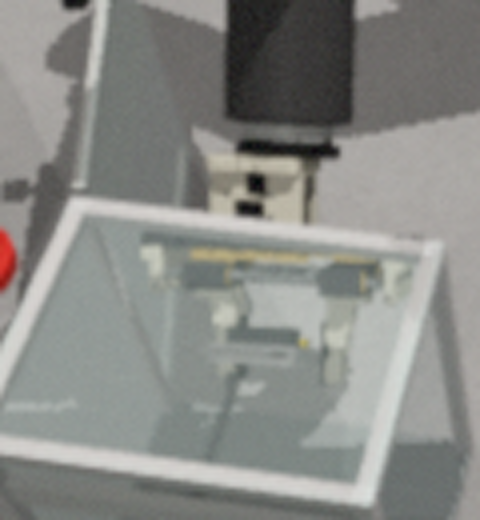

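View pics/top16.png

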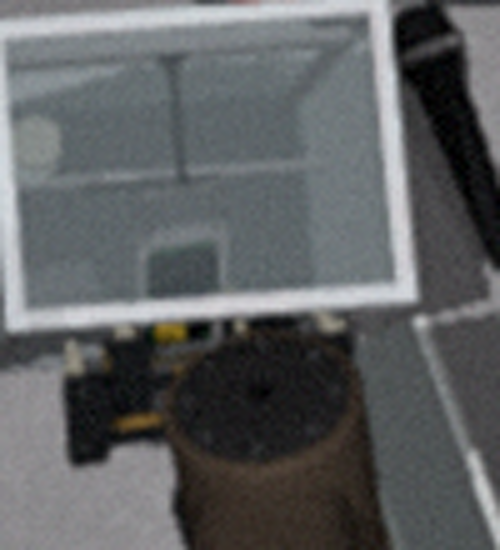

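```bash
cat > ov.py <<'E'
import sys
from h import *
from t1 import *
from plant import sensors
i=sys.argv[1]; 
o=sensors.get_obs(); X=o['tool_pos']; R=Ro.from_euler('xyz',o['orientation'],degrees=True)
cardR=R*Ro.from_euler('x',-10,degrees=True)
g=X-TG*R.apply([0,0,1]); cx=cardR.apply([0,1,0]); cz=-cardR.apply([0,0,1]); cy=-cardR.apply([1,0,0])*-1
pts={'barL':(.1325,.0235,0),'barR':(.1325,-.0235,0),'trayL':(.09,.03,.0065),'trayR':(.09,-.03,.0065),'trayLb':(.09,.03,-.0065),'trayRb':(.09,-.03,-.0065)}
W={k:g+a*cx+y*cy+z*cz for k,(a,y,z) in pts.items()}
b=(W['barL']+W['barR'])/2; print('bar cab',Rz(-yc).apply(b-np.array([.660,-.108,0]))*1000,'lean',np.degrees(np.arccos(cx[2])))
for n,bx in(('scene',sys.argv[2]),('top',sys.argv[3])):
    s=load(n+i); x0,y0,x1,y1=map(int,bx.split(',')); k=10
    im=cv2.resize(s['pixels'][y0:y1,x0:x1,::-1],None,fx=k,fy=k,interpolation=cv2.INTER_CUBIC)
    P={m:((np.array(proj(s,p))-[x0,y0]+.5)*k-.5).astype(int) for m,p in W.items()}
    P['tip']=((np.array(proj(s,[.6555,-.107,.217]))-[x0,y0]+.5)*k-.5).astype(int)
    for m,p in P.items(): cv2.circle(im,tuple(int(v) for v in p),4,(0,255,255) if 'bar' in m else (0,0,255),1)
    cv2.imwrite(f'pics/{n}{i}o.png',im)
E
python3 ov.py 16 170,190,225,240 325,150,375,200
```

```text
bar cab [-14.866   5.    234.893] lean 33.080087179443346
```

View pics/scene16o.png

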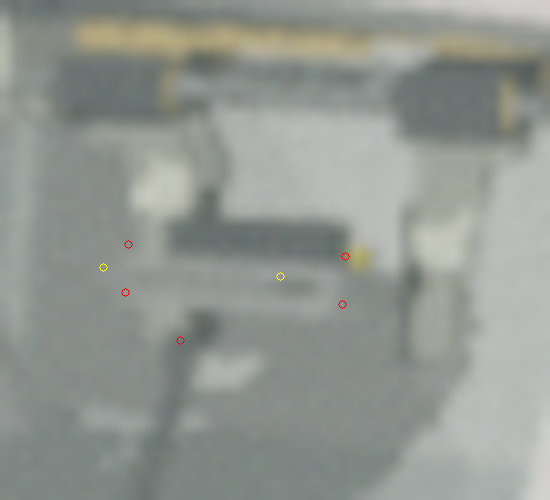

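View pics/top16o.png

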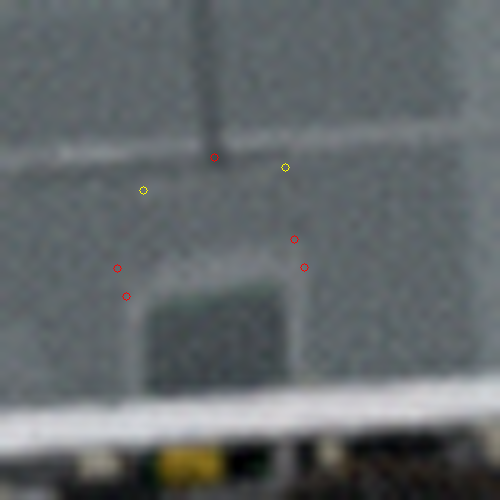

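```bash
sed -i 's/(28,10,235,6,4),(28,14,206,5,3),(28,14,198,5,2)/(28,14,235,6,5),(28,16,207,5,5),(28,16,200,5,5)/' t6.py; python3 nx.py 10 11
```

```text
t 19.3 pos [ 0.612 -0.108  0.087] rpy [133.08    0.012  98.107] q [-13.084   8.198 -30.125 -66.722 -16.695  -9.347] F [-0.109  0.184 -2.75 ] op 0.0594
row [-0.012  0.181  0.218] [-0.085 -0.027  0.023] rows>= 0.8506203774746729
row [-0.011  0.054  0.355] [-0.085 -0.039  0.034] rows>= 1.0779705529257237
```

Emit:
drive_tool:
  moves:
    - [-0.003,0.045,0.055,-0.02,-0.007,0.006]
    - [-0.006,0.09,0.11,-0.042,-0.014,0.012]
    - [-0.009,0.135,0.165,-0.064,-0.021,0.018]
    - [-0.012,0.181,0.218,-0.085,-0.027,0.023]
    - [-0.012,0.181,0.218,-0.085,-0.027,0.023]
    - [-0.012,0.181,0.218,-0.085,-0.027,0.023]

```text
clock: 19.9
tool_pos: [0.6536, -0.1043, 0.0843]
orientation: [128.1, 0.0, 96.0]
force: [-0.2, -0.5, -2.3]
opening: 0.0597
```

```bash
python3 snap.py 17 130,130,250,260 310,130,410,240;  python3 nx.py 10 11; python3 ov.py 17 170,190,225,240 325,150,375,200
```

```text
scene 4
top 5
t 20.0 pos [ 0.654 -0.104  0.085] rpy [128.011   0.048  96.063] q [-21.537  12.618 -27.989 -87.973 -21.395  15.703] F [-0.178  0.257 -1.269] op 0.0598
row [-0.003  0.001  0.003] [-0.    -0.     0.001] rows>= 0.013918071837425366
row [-0.001 -0.138  0.129] [-0.    -0.013  0.012] rows>= 0.5665198494210617
bar cab [ 13.969   5.614 234.979] lean 28.010668477682543
```

View pics/scene17o.png

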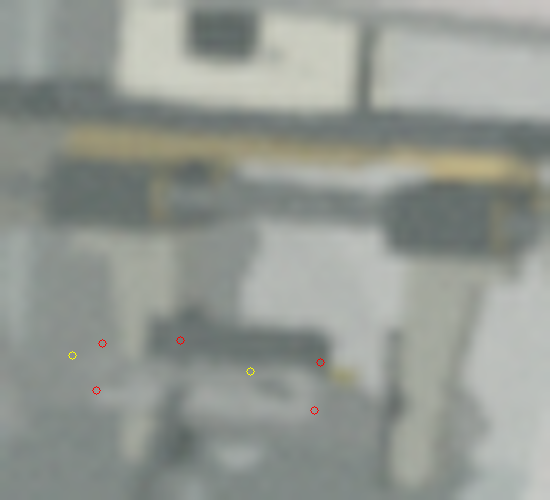

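View pics/top17o.png

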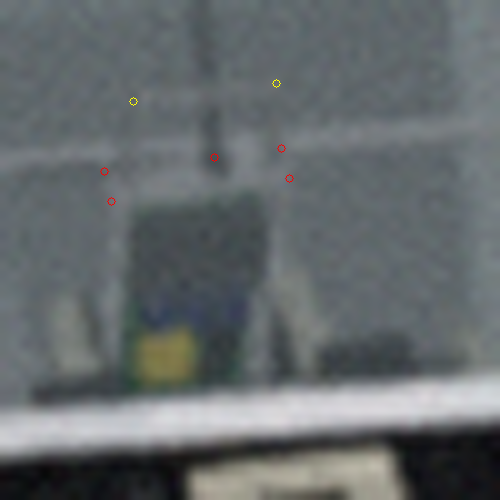

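Emit:
drive_tool:
  moves:
    - [0,-0.034,0.032,0,-0.003,0.003]
    - [0,-0.068,0.064,0,-0.006,0.006]
    - [0,-0.102,0.096,0,-0.01,0.01]
    - [0,-0.138,0.129,0,-0.013,0.012]
    - [0,-0.138,0.129,0,-0.013,0.012]

```text
clock: 20.5
tool_pos: [0.6556, -0.1033, 0.0558]
orientation: [128.1, -0.1, 95.0]
force: [-0.8, -0.4, -2.0]
opening: 0.0596
```

```bash
python3 snap.py 18 130,130,250,260 310,130,410,240;  python3 nx.py 11 12; python3 ov.py 18 170,190,225,240 325,150,375,200
```

```text
scene 4
top 5
t 20.6 pos [ 0.656 -0.104  0.057] rpy [128.037  -0.034  95.033] q [-25.856  16.484 -29.374 -97.849 -24.11   28.799] F [-1.03  -0.01  -2.061] op 0.0598
row [-0.002  0.     0.002] [-0.001 -0.001 -0.   ] rows>= 0.007939275429529472
row [-0.002 -0.036  0.031] [-0.001 -0.001 -0.   ] rows>= 0.14262922681639678
bar cab [ 16.286   5.221 206.874] lean 28.03671736025071
```

View pics/scene18o.png

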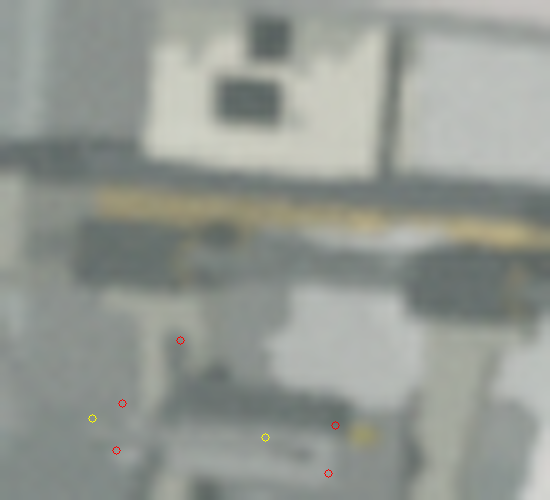

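View pics/top18o.png

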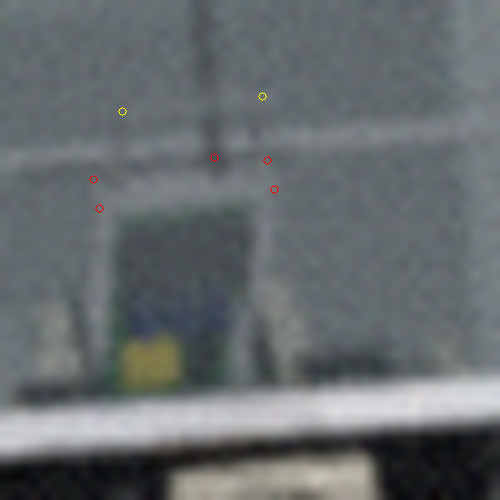

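Emit:
drive_tool:
  moves:
    - [0,-0.012,0.01,0,0,0]
    - [0,-0.024,0.02,0,0,0]
    - [0,-0.036,0.031,0,0,0]
    - [0,-0.036,0.031,0,0,0]

```text
clock: 21.0
tool_pos: [0.6599, -0.1033, 0.0532]
orientation: [127.6, -0.0, 95.1]
force: [2.6, 1.9, 10.1]
opening: 0.0598
```

```bash
python3 nx.py 12
```

```text
t 21.0 pos [ 0.66  -0.103  0.053] rpy [127.631  -0.007  95.116] q [ -26.927   17.463  -29.545 -100.074  -25.266   32.024] F [ 2.633  1.852 10.113] op 0.0598
row [-0.002 -0.033 -0.004] [ 0.006 -0.002  0.001] rows>= 0.09982011643245307
```

Contact came with the bar at rod height (Fz about +10 N). I'll ease off slightly and let go.

Emit:
drive_tool:
  moves:
    - [0,0.012,-0.01,0,0,0]
    - [0,0.012,-0.01,0,0,0]

```text
clock: 21.2
tool_pos: [0.6598, -0.1035, 0.0559]
orientation: [127.6, 0.0, 95.1]
force: [-0.6, 0.2, -2.6]
opening: 0.0598
```

Emit:
drive_tool:
  moves:
    - [0,0,0,0,0,0]
    - [0,0,0,0,0,0]
    - [0,0,0,0,0,0]
    - [0,0,0,0,0,0]
    - [0,0,0,0,0,0]
  fingers: 1

```text
clock: 21.7
tool_pos: [0.6598, -0.1035, 0.0559]
orientation: [127.6, 0.0, 95.1]
force: [0.6, 0.1, 0.1]
opening: 0.0866
```

```bash
python3 snap.py 19 130,130,250,310 310,130,410,240;  python3 nx.py 12; python3 ov.py 19 170,190,225,240 325,150,375,200
```

```text
scene 3
top 5
t 21.8 pos [ 0.66  -0.104  0.056] rpy [127.622   0.034  95.115] q [-26.562  17.068 -29.405 -99.352 -24.912  30.956] F [ 0.374 -0.724  0.146] op 0.0871
row [-0.    -0.047  0.008] [ 0.006 -0.001  0.002] rows>= 0.14228333843192797
bar cab [ 18.832   5.238 206.148] lean 27.62163982848191
```

View pics/scene19.png

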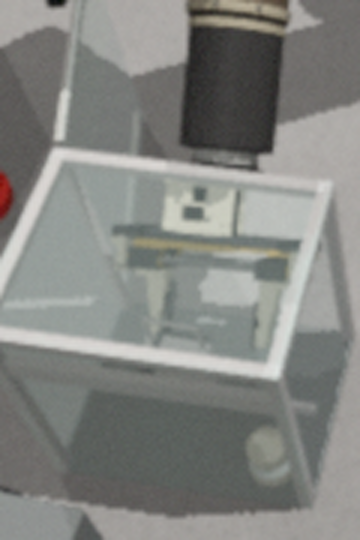

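View pics/top19o.png

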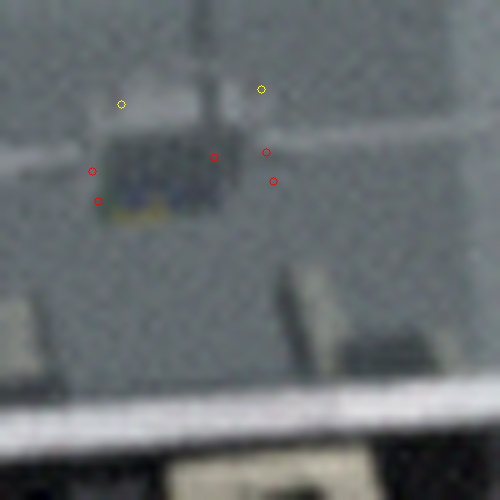

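The card hangs nearly vertical on the hook: its end-on silhouette is at about top-view (342,167), with the rod passing through the handle. I'll retreat along the path I came in by.

```bash
python3 nx.py 9 8 7
```

```text
t 21.8 pos [ 0.66  -0.104  0.056] rpy [127.622   0.034  95.115] q [-26.562  17.068 -29.405 -99.352 -24.912  30.956] F [ 0.374 -0.724  0.146] op 0.0871
row [-0.004 -0.029 -0.376] [ 0.09   0.037 -0.031] rows>= 1.1321281682525057
row [-0.021 -0.176 -0.622] [ 0.206  0.071 -0.068] rows>= 1.9386507450787445
row [-0.056 -0.307 -0.87 ] [ 0.322  0.101 -0.109] rows>= 2.772876161851573
```

Emit:
drive_tool:
  moves:
    - [0,-0.01,-0.12,0.02,0.01,-0.01]
    - [0,-0.02,-0.25,0.05,0.02,-0.02]
    - [-0.004,-0.03,-0.376,0.09,0.037,-0.031]
    - [-0.012,-0.1,-0.5,0.148,0.054,-0.05]
    - [-0.021,-0.176,-0.622,0.206,0.071,-0.068]
    - [-0.038,-0.24,-0.745,0.264,0.086,-0.088]
    - [-0.056,-0.307,-0.87,0.322,0.101,-0.109]
    - [-0.056,-0.307,-0.87,0.322,0.101,-0.109]

```text
clock: 22.6
tool_pos: [0.5294, -0.1238, 0.1011]
orientation: [147.0, 0.2, 104.2]
force: [0.6, 0.2, 0.2]
opening: 0.0874
```

```bash
python3 nx.py 7 6 5 4
```

```text
t 22.6 pos [ 0.529 -0.124  0.101] rpy [147.037   0.199 104.196] q [ -0.244   0.308 -39.271 -23.166 -19.738 -55.768] F [0.555 0.168 0.194] op 0.0874
row [ 0.001 -0.006  0.012] [-0.001  0.001  0.005] rows>= 0.04044154008362618
row [-0.033 -0.21  -0.205] [ 0.133  0.034 -0.054] rows>= 1.0268147460964248
row [-0.034 -0.416 -0.432] [ 0.299  0.043 -0.087] rows>= 2.195799538747715
row [-0.014 -0.577 -0.696] [ 0.465  0.035 -0.091] rows>= 3.322284098793357
```

Emit:
drive_tool:
  moves:
    - [-0.015,-0.1,-0.1,0.065,0.017,-0.027]
    - [-0.033,-0.21,-0.205,0.133,0.034,-0.054]
    - [-0.034,-0.31,-0.32,0.215,0.04,-0.07]
    - [-0.034,-0.416,-0.432,0.299,0.043,-0.087]
    - [-0.025,-0.5,-0.56,0.38,0.04,-0.09]
    - [-0.014,-0.577,-0.696,0.465,0.035,-0.091]
    - [-0.014,-0.577,-0.696,0.465,0.035,-0.091]
  fingers: -1

```text
clock: 23.3
tool_pos: [0.4051, -0.1569, 0.1425]
orientation: [174.9, -0.0, 110.1]
force: [0.1, -0.1, -0.5]
opening: 0.0372
```

```bash
python3 snap.py 20 90,80,260,310 280,110,450,290; cat > door.py <<'E'
from go import *
from ik import IK,FK
HG=np.array([.558,-.2435]); 
def pos(phi,off=None,r=.17,z=.18,pen=0.0):
    a=np.radians(phi); u=np.array([np.cos(a),np.sin(a)]); n=np.array([-np.sin(a),np.cos(a)])
    h=.021*abs(n[1])+.0095*abs(n[0])
    o=(h if off is None else off)-pen
    p=HG+r*u+o*n; return np.array([p[0],p[1],z])
R90=Rp(90,10)
E
python3 - <<'E'
from door import *
for phi in (197.7,180,150,120,93):
    X=pos(phi); q=IK(X,R90,np.array([0,0,-30,0,-60,-80.]))
    print(phi,X,q)
X=pos(197.7,off=.06)
go((np.r_[.40,-.17,.29],R90),(np.r_[X[:2],.29],R90),(X,R90))
E
```

```text
scene 2
top 3
197.7 [ 0.403 -0.317  0.18 ] (array([-16.2209,   5.7148, -20.5855,   0.    , -63.6997, -63.7791]), np.float64(7.86744801908486e-14), np.float64(5.624838339325102e-12))
180 [ 0.388  -0.2645  0.18  ] (array([-10.1747,   1.3731, -25.3162,   0.    , -63.3107, -69.8253]), np.float64(1.3462551312909267e-10), np.float64(8.75060005925402e-08))
150 [ 0.3993 -0.1784  0.18  ] (array([  1.943 ,  -2.0269, -28.6881,  -0.    , -63.3388, -81.943 ]), np.float64(6.846551882830476e-11), np.float64(2.2086592812075335e-08))
120 [ 0.4568 -0.1056  0.18  ] (array([ 11.1263,   1.2967, -25.3952,   0.    , -63.3081, -91.1263]), np.float64(7.249732973174093e-16), np.float64(5.6173179250632145e-14))
93 [ 0.5385 -0.0743  0.18  ] (array([ 12.8054,   8.7129, -17.0438,   0.    , -64.2433, -92.8054]), np.float64(2.1439409191149357e-13), np.float64(4.0990668679709745e-11))
t 23.4 pos [ 0.4048 -0.1566  0.141 ] rpy [174.8244  -0.1029 110.0191] q [  3.4051  -3.0735 -34.6207  -1.96   -53.5373 -72.2935] F [-0.0705 -0.9554  1.1728] op 0.0293
row [-0.0712  0.0291 -0.9947] [ 0.0859 -0.0093  0.1668] rows>= 2.9930588359449355
row [-1.246  -0.2961 -1.0263] [ 0.0859 -0.0093  0.1668] rows>= 4.923585733283393
row [-1.2474 -0.3622 -0.2959] [ 0.0859 -0.0093  0.1668] rows>= 3.9965113415194464
```

View pics/scene20.png

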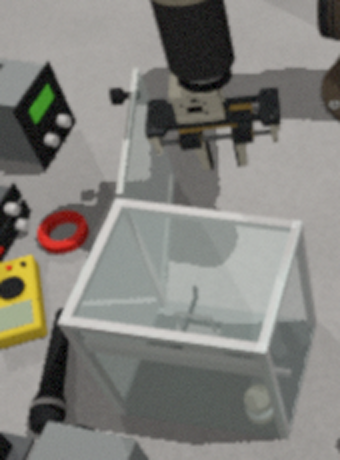

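View pics/top20.png

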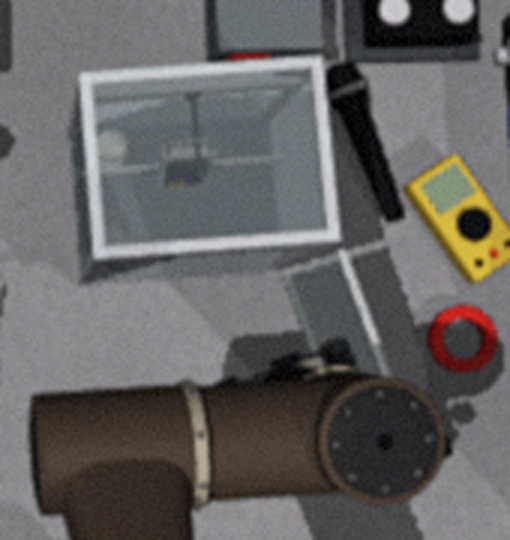

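Emit:
drive_tool:
  moves:
    - [0,0,-0.3,0.03,0,0.05]
    - [0,0,-0.6,0.06,0,0.1]
    - [-0.06,0.03,-0.9,0.086,-0.01,0.167]
    - [-0.3,-0.05,-0.9,0.086,-0.01,0.167]
    - [-0.6,-0.13,-0.9,0.086,-0.01,0.167]
    - [-0.85,-0.2,-0.9,0.086,-0.01,0.167]
    - [-1,-0.24,-0.9,0.086,-0.01,0.167]
    - [-1,-0.24,-0.9,0.086,-0.01,0.167]

```text
clock: 24.2
tool_pos: [0.4111, -0.3161, 0.2696]
orientation: [-180.0, -0.1, 99.8]
force: [-0.8, 0.4, -0.2]
opening: 0.0004
```

```bash
python3 - <<'E'
from door import *
X=pos(197.7,off=.06)
go((np.r_[X[:2],.275],R90),(X,R90))
E
```

```text
t 24.2 pos [ 0.4111 -0.3161  0.2696] rpy [-179.9798   -0.1004   99.8329] q [-15.9175   3.2469 -11.4388  -0.0844 -75.3761 -64.2282] F [-0.7772  0.4472 -0.2109] op 0.0004
row [-0.2418 -0.0203 -0.0365] [-0.0003 -0.0017 -0.0028] rows>= 0.736234126916301
row [-0.2429 -0.0201  0.5968] [-0.0003 -0.0017 -0.0028] rows>= 1.9341323727498398
```

Emit:
drive_tool:
  moves:
    - [-0.14,-0.01,0,0,0,0]
    - [-0.27,-0.02,0,0,0,0]
    - [-0.27,-0.02,0,0,0,0]
    - [-0.27,-0.02,0.2,0,0,0]
    - [-0.27,-0.02,0.4,0,0,0]
    - [-0.27,-0.02,0.6,0,0,0]
    - [-0.27,-0.02,0.6,0,0,0]

```text
clock: 24.9
tool_pos: [0.4127, -0.3539, 0.1752]
orientation: [-179.7, -0.4, 99.8]
force: [-0.8, -0.3, 0.3]
opening: 0.0005
```

```bash
python3 snap.py 21 90,80,260,310 280,110,450,290; python3 - <<'E'
from door import *
go(*[(pos(p,pen=.002),R90) for p in (197.7,190,180,170,160,150)])
E
```

```text
scene 2
top 3
t 25.0 pos [ 0.4151 -0.356   0.1799] rpy [-179.9782   -0.118    99.8708] q [-20.1533   9.0968 -16.5473  -0.1012 -64.434  -59.9322] F [-0.8868 -0.2702  0.089 ] op 0.0001
row [ 0.283  -0.0368 -0.0004] [-0.0004 -0.002  -0.0022] rows>= 0.8560427199255077
row [ 0.4372 -0.0661 -0.0001] [-0.0004 -0.002  -0.0022] rows>= 1.3266271238628835
row [ 0.6448 -0.0713  0.0004] [-0.0004 -0.002  -0.0022] rows>= 1.9462866528994693
row [ 0.8331 -0.045   0.0007] [-0.0004 -0.002  -0.0022] rows>= 2.5029120837449645
row [1.0185 0.0145 0.0011] [-0.0004 -0.002  -0.0022] rows>= 3.05577959686546
row [1.1947 0.1077 0.0014] [-0.0004 -0.002  -0.0022] rows>= 3.5987667215105144
```

View pics/scene21.png

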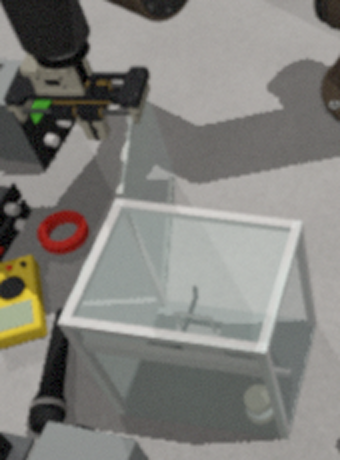

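The closed fingers are outside the door, at about scene (138,138). Now I'll sweep it shut.

Emit:
drive_tool:
  moves:
    - [0.15,-0.02,0,0,0,0]
    - [0.28,-0.037,0,0,0,0]
    - [0.4,-0.055,0,0,0,0]
    - [0.52,-0.07,0,0,0,0]
    - [0.645,-0.071,0,0,0,0]
    - [0.77,-0.055,0,0,0,0]
    - [0.88,-0.03,0,0,0,0]
    - [1,0.01,0,0,0,0]

```text
clock: 25.8
tool_pos: [0.3922, -0.2074, 0.1826]
orientation: [179.8, -0.0, 99.9]
force: [-0.0, -1.4, -0.7]
opening: 0.0004
```

```bash
python3 snap.py 22 90,80,260,310 280,110,450,290; python3 - <<'E'
from door import *
go(*[(pos(p,pen=.002),R90) for p in (160,150,140,130,120,110,102)])
E
```

```text
scene 2
top 3
t 25.9 pos [ 0.3924 -0.2067  0.1825] rpy [179.7584  -0.0638  99.994 ] q [ -2.2704  -1.6025 -27.8804  -0.127  -63.4996 -77.6793] F [ 0.331  -0.7628  0.5495] op 0.0005
row [ 0.0121 -0.0069  0.0166] [ 0.004  -0.0011 -0.0001] rows>= 0.06511886291291384
row [0.1882 0.0866 0.0172] [ 0.004  -0.0011 -0.0001] rows>= 0.623628891681577
row [0.3483 0.2129 0.0179] [ 0.004  -0.0011 -0.0001] rows>= 1.2257419844468223
row [0.4855 0.3694 0.0188] [ 0.004  -0.0011 -0.0001] rows>= 1.8311891199105756
row [0.5935 0.5521 0.0196] [ 0.004  -0.0011 -0.0001] rows>= 2.4324298891279414
row [0.6665 0.755  0.0206] [ 0.004  -0.0011 -0.0001] rows>= 3.0219340659739937
row [0.6966 0.9272 0.0213] [ 0.004  -0.0011 -0.0001] rows>= 3.4798968481725625
```

View pics/scene22.png

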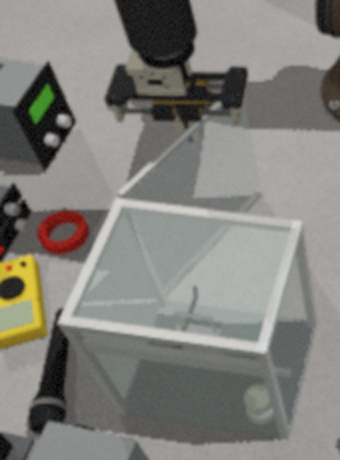

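View pics/top22.png

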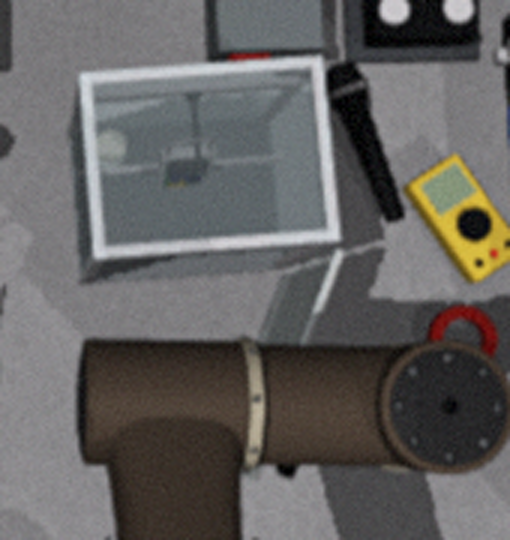

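Emit:
drive_tool:
  moves:
    - [0.1,0.04,0.017,0,0,0]
    - [0.19,0.087,0.017,0,0,0]
    - [0.27,0.15,0.017,0,0,0]
    - [0.348,0.213,0.018,0,0,0]
    - [0.42,0.29,0.018,0,0,0]
    - [0.486,0.369,0.019,0,0,0]
    - [0.54,0.46,0.019,0,0,0]
    - [0.594,0.552,0.02,0,0,0]

```text
clock: 26.7
tool_pos: [0.4597, -0.1038, 0.1802]
orientation: [179.7, -0.1, 100.0]
force: [-0.1, -0.6, 0.0]
opening: 0.0004
```

```bash
python3 - <<'E'
from door import *
go(*[(pos(p,pen=.002),R90) for p in (120,110,102,96,93)])
E
```

```text
t 26.7 pos [ 0.4597 -0.1038  0.1802] rpy [179.7342  -0.0605 100.0059] q [ 11.2405   1.3737 -25.2616  -0.0614 -63.0977 -91.207 ] F [-0.1139 -0.5978  0.0476] op 0.0004
row [-0.0042 -0.0088  0.0011] [ 0.0044 -0.001   0.0001] rows>= 0.0317367805672098
row [0.0687 0.1942 0.0021] [ 0.0044 -0.001   0.0001] rows>= 0.6179986638500181
row [0.0988 0.3664 0.0029] [ 0.0044 -0.001   0.0001] rows>= 1.1385256456053727
row [0.1039 0.4986 0.0036] [ 0.0044 -0.001   0.0001] rows>= 1.5278689134768044
row [0.1007 0.5649 0.0039] [ 0.0044 -0.001   0.0001] rows>= 1.7215764281178283
```

Emit:
drive_tool:
  moves:
    - [0.035,0.1,0,0,0,0]
    - [0.07,0.19,0,0,0,0]
    - [0.085,0.28,0,0,0,0]
    - [0.1,0.365,0,0,0,0]
    - [0.1,0.43,0,0,0,0]
    - [0.1,0.48,0,0,0,0]
    - [0.1,0.51,0,0,0,0]
    - [0.1,0.51,0,0,0,0]

```text
clock: 27.5
tool_pos: [0.5328, -0.0758, 0.1804]
orientation: [179.7, -0.1, 100.0]
force: [-0.4, -0.4, -0.1]
opening: 0.0006
```

```bash
python3 snap.py 23 90,80,260,310 280,110,450,290; python3 - <<'E'
from door import *
go(*[(pos(p,pen=.002),R90) for p in (96,93)])
E
```

```text
scene 2
top 3
t 27.6 pos [ 0.5322 -0.0759  0.1805] rpy [179.7413  -0.0654  99.9898] q [ 12.7433   7.9491 -17.8661  -0.0589 -63.9232 -92.7279] F [-0.0269  0.2214 -0.5152] op 0.0004
row [ 0.0048 -0.0096  0.0034] [ 0.0043 -0.0011 -0.0002] rows>= 0.03373909212568411
row [0.0016 0.0568 0.0037] [ 0.0043 -0.0011 -0.0002] rows>= 0.17084278028891028
```

View pics/scene23.png

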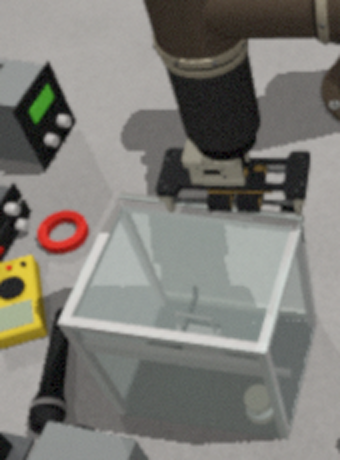

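View pics/top23.png

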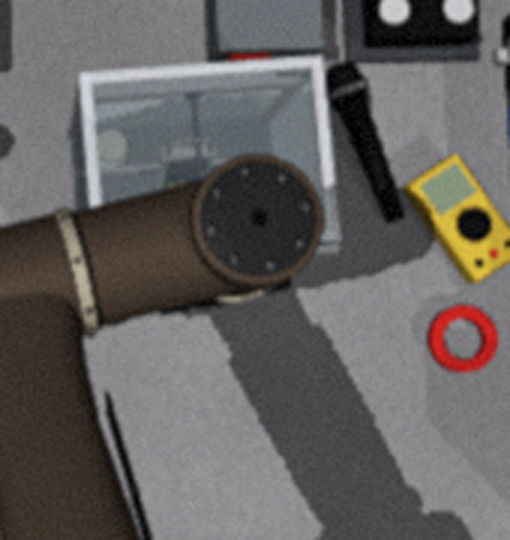

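Emit:
drive_tool:
  moves:
    - [0,0.015,0,0,0,0]
    - [0,0.03,0,0,0,0]
    - [0,0.045,0,0,0,0]
    - [0,0.057,0,0,0,0]
    - [0,0.057,0,0,0,0]

```text
clock: 28.1
tool_pos: [0.5342, -0.0757, 0.1806]
orientation: [-179.6, -0.1, 99.9]
force: [-24.8, 1.3, 16.9]
opening: 0.0003
```

Emit:
drive_tool:
  moves:
    - [0,0.01,0,0,0,0]
    - [0,0.02,0,0,0,0]
    - [0,0.03,0,0,0,0]
    - [0,0.03,0,0,0,0]

```text
clock: 28.5
tool_pos: [0.5335, -0.0759, 0.1807]
orientation: [-179.2, -0.1, 99.8]
force: [-20.8, 2.5, 14.5]
opening: 0.0006
```

Emit:
drive_tool:
  moves:
    - [0,-0.05,0,0,0,0]
    - [0,-0.15,0,0,0,0]
    - [0,-0.35,-0.2,0,0,0]
    - [0,-0.5,-0.5,0,0,0]
    - [0.2,-0.7,-0.8,0,0,0]
    - [0.5,-0.8,-0.9,0,0,0]
    - [1,-0.9,-0.9,0,0,0]
    - [1,-0.9,-0.9,0,0,0]

```text
clock: 29.3
tool_pos: [0.3757, 0.0503, 0.3192]
orientation: [-179.4, -0.3, 99.8]
force: [0.3, 0.3, -0.8]
opening: 0.0003
```

```bash
python3 snap.py 24 110,140,260,300 280,110,450,290; python3 -c "
from go import *
go()"
```

```text
scene 3
top 3
t 29.4 pos [0.3756 0.0518 0.3188] rpy [-179.3622   -0.2643  100.1269] q [  37.5715  -12.2594  -18.9555   -0.5317  -83.7484 -117.3832] F [ 0.0029 -0.1608 -0.2746] op 0.0003
```

View pics/scene24.png

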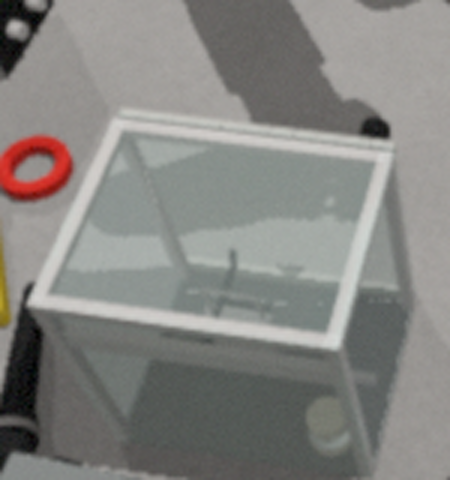

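View pics/top24.png

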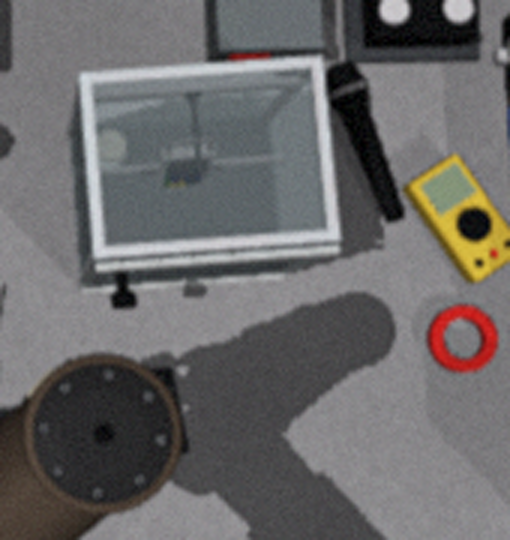

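```bash
python3 - <<'E'
from h import *
np.set_printoptions(precision=4,suppress=True)
S=load('scene24');T=load('top24')
for n,s,b in(('scene',S,(140,165,250,200)),('top',T,(305,180,400,225))):
    x0,y0,x1,y1=b
    cv2.imwrite(f'pics/{n}24z.png',cv2.resize(s['pixels'][y0:y1,x0:x1,::-1],None,fx=7 if n=='scene' else 8,fy=7 if n=='scene' else 8,interpolation=cv2.INTER_CUBIC))
# dark knob
for n,s,b in(('scene',S,(225,170,250,195)),('top',T,(312,198,330,215))):
    x0,y0,x1,y1=b; g=s['pixels'][y0:y1,x0:x1].max(2)
    for c in comps(g<45,4): print(n,c[0],c[1][0]+x0,c[1][1]+y0)
print(proj(S,[.511,-.0156,.234]),proj(T,[.511,-.0156,.234]))
E
```

```text
scene 33 234.61 182.12
top 51 320.67 206.92
(np.float64(235.1547145824267), np.float64(183.50265447273844)) (np.float64(320.1892777318224), np.float64(209.0665411498119))
```

View pics/top24z.png

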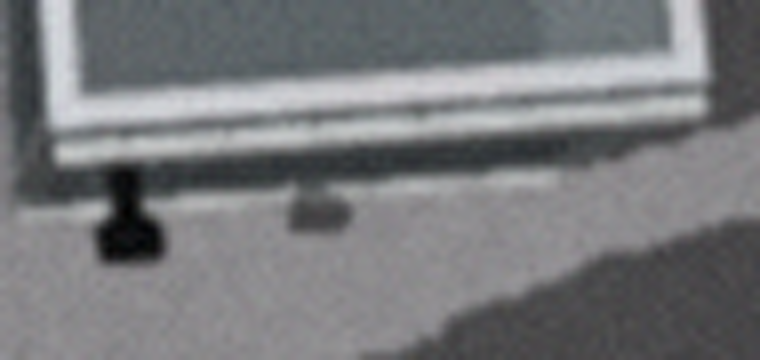

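View pics/scene24z.png

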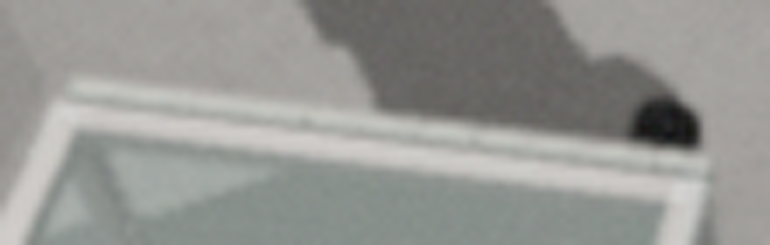

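```bash
python3 - <<'E'
import cv2,pickle,numpy as np
s=pickle.load(open('pics/scene24.pkl','rb'))['pixels']; t=pickle.load(open('pics/top24.pkl','rb'))['pixels']
a=cv2.resize(s[190:300,310:390,::-1],None,fx=5,fy=5,interpolation=cv2.INTER_CUBIC)
b=cv2.resize(t[130:185,310:390,::-1],None,fx=5,fy=5,interpolation=cv2.INTER_CUBIC)
c=np.zeros((550,800,3),np.uint8); c[:550,:400]=a; c[:275,400:]=b
d=cv2.resize(s[205:260,165:245,::-1],None,fx=5,fy=5,interpolation=cv2.INTER_CUBIC); c[275:,400:]=d
cv2.imwrite('pics/fin.png',c)
E
```

```text
(no output)
```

View pics/fin.png

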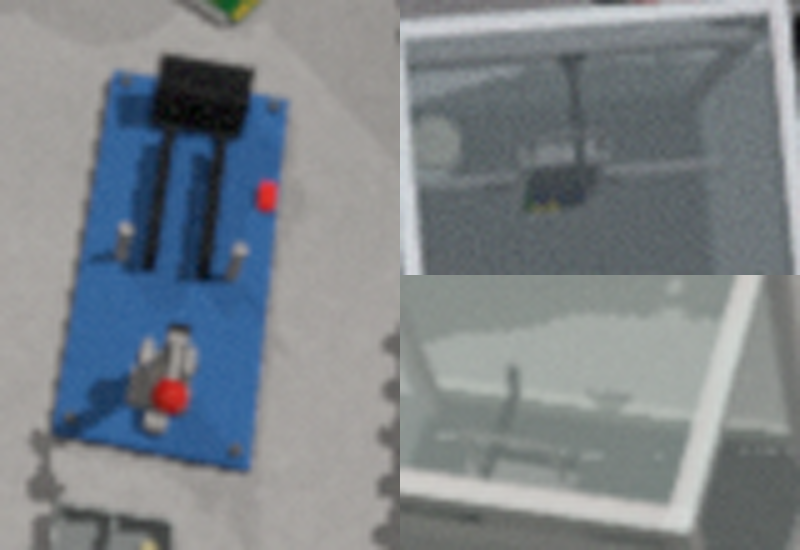

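The final view shows three things:
- **Finger:** it is up, with the knob at about scene (344,269).
- **Card:** it hangs on the rod behind the tip, with the bar at about top row 160 and the tip at about row 166.
- **Door:** its edge is parallel to the front rail.

The arm is clear of everything, so I'm handing in.

```bash
python3 -c "
from plant import ticket,sensors
print(sensors.get_obs()['clock']); print(ticket.close_job())"
```

```text
29.4
the job is handed in; nothing more can be done
None
```

The amplifier card now hangs by its handle on the hook in the dry cabinet, the door is shut, and the hold-down finger is flipped up and staying open. I handed the job in at 29.4 s; no verdict was reported.

**What I did**
- I flipped the finger over by its red knob, slid the card about 11.5 mm out of the socket and lifted it clear.
- I tipped the card up on the way in under the front rail and lowered the handle onto the hook rod. It touched with about 10 N at the expected height, and I let go.
- I pushed the door shut from outside with the closed fingers and moved the arm clear.

**Last checks**
- **Finger:** the knob is in its open position, leaning back.
- **Card:** it hangs nearly vertical, with the bar about 16 mm behind the hook tip and about 5 mm to one side of the hook's centre line.
- **Door:** its top edge is parallel to the front rail to within about 0.003 rad.
- **Things to leave alone:** I saw none of them move, but I did not measure their positions.

**What disagreed**
- **Fingertip position:** the fingertips really end about 35 mm short of the reported tool point. My first tries at the knob closed on air because of this; I found it from the pictures and the knob contact and corrected for it.
- **Door push:** the last push reached about 25 N sideways, with about 17 N upwards. The gripper's body may have touched the door too; that stays under the 40 N limit.

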